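# Bolt the battery cage with the hooked rod

### The job

Lock the battery cage: take the hooked rod from its rack, reach it into the yellow guard on the cage's roof and pull the bolt towards the robot, firmly home onto the rubber buffer inside the red keeper, feeling for it and seating it with a pull of about 15 N, never more than 20 N. Move the bolt with the rod only, never with the gripper, leave the other things alone, and finish with the rod lying back in its rack and let go.

Things in the scene. Friction and masses are not known exactly. Their poses are not given: they have to be found in the camera images.
- rod: hooked rod, about 0.2 kg: orange handle 120 (x) x 22 (y) x 26 (z) mm, then a dark 10 mm round shaft running 180 mm on along +x, bent square down (-z) at x = 240 mm into a 10 mm thick hook finger ending at z = -45 mm. Origin: centre of the handle; z up as it lies in the rack. Centre of mass about 40 mm ahead of the origin. Grip the handle's middle from above, across y, firmly
- rod_hook (a point): lowest point of the rod's hook finger (rod frame x 240, y 0, z -45 mm); its axes are those of the rod
- rack: fixed grey rest for the rod, left or right of the cage. Origin: on the bench; x along the rod, z up. Two flared saddles open upwards, cheeks 22 mm high: at x -45 mm for the handle (seat 72 mm high, 28 mm wide) and x +130 mm for the shaft (seat 80 mm high, 20 mm wide). The rod lies in it at rack frame (0, 0, 85) mm, give or take 6 mm in x, axes parallel, hook down at the +x end
- cage: fixed blue battery cage, 260 (x) x 220 (y) x 150 (z) mm. Origin: centre of its underside; front faces -x (to the robot), z up. On its roof (dark plate, top at z 156) a yellow guard, open to the front and top: two cheeks, inner faces at y +-25 mm, from x -35 to +80 mm, and a back plate, inner face at x +75 mm, all up to z 225 mm. The bolt slides inside along x
- bolt: steel bolt in the guard; axes as the cage's, slides along x only, home is towards -x. Origin: middle of its crossbar, a round bar 10 mm thick, 36 mm long along y, 200 mm above the bench, on a lug 12 mm thick in x; 16 mm clear above the bolt's 14 mm shaft. Starts at cage x +18 to +30 mm, so 40 mm or more is free behind it for the hook finger. About 5 N slides it; it stays where left
- bolt_nose (a point): front end of the bolt's shaft, on its axis: 65 mm ahead (-x) of and 28 mm below the bolt's origin
- keeper: fixed red block, 50 (x) x 36 (y) x 34 (z) mm, on the front of the cage roof, top 190 mm above the bench; axes as the cage's, origin centre of its underside. Its pocket, open to +x, hides a springy rubber buffer (about 8 N per mm) 1 to 21 mm inside the mouth, different each time and not measured. The bolt is home when pressed on it with over 5 N: a pull of 12 to 20 N on the rod
- keeper_mouth (a point): centre of the keeper pocket's mouth (25 mm from the keeper's origin towards +x), on the line of the bolt
- tray: bystander: green open tray 220 x 100 x 45 mm, fixed, origin under its centre
- elbow: bystander: small brass fitting, 32 mm wide and 34 mm high, in the tray; origin centre of its underside
- slug: bystander: copper cylinder 28 mm thick, 22 mm high, in the tray; origin centre of its underside
- wrench: bystander: wrench lying on the cardboard sheet in front of the cage
- driver: bystander: screwdriver lying on the cardboard sheet in front of the cage
- oil: bystander: amber bottle with red cap, 56 mm thick, 170 mm high, standing at the left; origin centre of its underside
- offcut: bystander: upright rust-brown pipe offcut, 72 mm thick, 85 mm high, at the left; origin centre of its underside
- flux: bystander: red and steel can, 66 mm thick, 90 mm high, at the right; origin centre of its underside
- mug: bystander: white mug, 72 mm thick, 85 mm high, at the right; origin centre of its underside

How it is judged:
By the outcome, as a careful person would: the job done as asked, in the order asked, and still so for the second after the job is handed in, with the robot touching nothing.
It also fails if it takes over 72 s, if anything falls off the work surface, if the arm or the gripper's body presses on something with over 40 N, if the wrist force passes 120 N, or if a joint passes its speed limit or range.

### The arm

A 7-joint arm with a two-finger parallel gripper is mounted at the origin on the work surface. World frame = base frame: x ahead of the robot, y to its left, z up, the work surface at z = 0. Lengths are in mm, angles in degrees, forces in N, time in s.
With the tool pointing down it reaches from about 425 to 1025 mm from the base axis. Payload 3.6 kg.
Tool frame: the origin (TCP) lies midway between the tips of the shut fingers; the grasp point (between the pads) lies 19 mm behind it; x points along the fingers, y is the direction in which the jaws open and shut, and the axes are right-handed (so a half turn about x gives the same grasp; the last joint's range is limited). The gripper opens to 85 mm and grips with 20 to 120 N. Pads are 22 mm wide; open, the fingers measure 114 mm over their backs; the gripper's body (76 mm by 85 mm) begins 54 mm behind the grasp point. The pads swing forward as they close: fully open they stand 13 mm farther back than shut.
Start: joints at [63.054, 33.873, 2.773, 92.16, -1.908, 54.013, -1.931], TCP at [266.763, -674.142, 231.302] pointing down, gripper open.
Joint ranges: [-153.93, 153.93], [-27.13, 128.08], [-72.61, 78.16], [10.71, 143.7], [-87.88, 267.88], [4.46, 118.87], [-176.78, 176.78]. Speed limits (degrees/s): [147.25, 147.25, 180, 180, 180, 180, 180].

### API

Orientations are given as a 3x3 rotation matrix whose columns are the frame's x, y, z axes.
In Python, from rig import ctrl, imaging gives the robot as it stands.
- The arm moves only by the tool carry_out, never from a script. Its argument "increments" is a list of rows, each a list of 5 numbers: the gripper command: -1 is fully open, 1 is shut, values between are in proportion, then the shift along the tool's x, y, z in units of 0.5 m (1.0 is 0.5 m), then the turn about the tool's x in units of pi/2 rad (1.0 is pi/2 rad). A call has 1 to 8 rows; each row is the pose to reach, as a shift and turn from the pose commanded when the call began, along the tool's axes at that moment; what a row does not reach only later rows make up. A row lasts 1/12 s, in which the tool goes at most 41.7 mm and 7.16 degrees, less where a joint would pass 70% of its speed; a pose out of reach is approached as far as the arm can. A call with a number of a shift or a turn outside -1 to 1 is refused whole. A call with a gripper value outside its range is refused whole. The fingers move at their own pace and stop on an object; "newtons" is the grip in N (left out, the last holds). Time passes only in rows, so rows that repeat a pose let the fingers close. It gives the time, the measured TCP pose, the force and the opening at its end, in the units of the state.
- ctrl.get_state(): the state, without advancing time (a new reading comes with each control period).
- imaging.get_image(name): name is "scene" or "top"; returns a dict with "image" (480x640x3 uint8, red, green, blue), "depth" (480x640 float32, mm along the optical axis (not along the pixel's ray), 0 where there is no reading), "mtx" (3x3 intrinsics, pixels), "k1" (the pictures are not rectified: a ray, as slopes to the right and down, at radius r is drawn at 1 + k1 r^2 times it, then the intrinsics apply), "cam_to_world" (4x4, takes a point from camera to world coordinates). Camera axes: x right, y down, z forward; pixel columns grow to the right and rows downward; lengths in mm; the calibration is good to about 2 mm. A picture is of the moment at which its call begins.
- ctrl.job_done(): hands the job in, once; it reports no verdict.
Trained networks look in the newest picture that a camera, given by its name, has taken for a name from the list of things; names that differ only in an ending like _2 or _b are one class to them, and where a whole thing is asked for, a point or a joint stands for the part that bears it (a point fixed in the world has none). Each returns a list of dicts, best first, with "conf" (0 to 1); they miss things now and then, are a little off and sometimes report something else, mostly with a low value. They report only what shows in the picture. A call takes as long as a camera call.
- imaging.search_frame(camera, query): "centre" ([x, y, z] in mm, in the coordinates of the camera as it stood for that picture, good to about 4 mm: the middle of the surface that is visible of it).
- imaging.outline_of(camera, query): "region" (480x640 bool, what is visible of it).
- imaging.place_of(camera, query): "centre" ([x, y, z] in mm, in the coordinates of the camera as it stood for that picture, good to about 4 mm: a listed point, or the origin of a listed thing).
The state is a dict: "time": time; "joint_positions": joint angles; "joint_velocities": joint speeds; "joint_efforts": joint torques, N m; "eef_pos": TCP position; "tool_rot": TCP orientation; "force": force on the tool from outside, world axes, zero at the start; "torque": the same for the moment, N m; "finger_gap": finger opening in mm.
Only numpy, scipy, OpenCV 4.12 (cv2) and the standard library are available. Lean on these libraries where they do the work, as an engineer would, in place of code of your own. Each camera call takes 0.05 s, during which the arm holds its last target.

## Working session

There is one attempt and no reset: what is moved stays moved. The work goes in short steps, Python scripts to look and compute and a tool call to move; the robot and the scene stay as the last step left them, time stands still between calls to the robot, and variables do not carry over. Pictures are saved under pics/ and viewed, and the job is handed in when it is done.

Besides the shell and the picture viewer there is one more tool, called after "Call:" by a JSON object that holds its "method" and its "body". carry_out: Moves the arm, as the interface text tells. Shifts and turns lie within -1 to 1; 1 stands for 0.5 m of shift or pi/2 rad of turn. Its arguments: {"type":"object","properties":{"increments":{"type":"array","items":{"type":"array","items":{"type":"number"}}},"newtons":{"type":"number"}},"required":["increments"]}

```bash
mkdir -p pics; ls; cat > h.py <<'E'
import numpy as np, cv2
from rig import ctrl, imaging
np.set_printoptions(precision=2,suppress=True)
def w(im,p):
    return (np.array(im["cam_to_world"])@np.r_[p,1])[:3]
def snap(cam,fn):
    im=imaging.get_image(cam); cv2.imwrite(fn,cv2.cvtColor(im["image"],cv2.COLOR_RGB2BGR)); return im
def cloud(im):
    K=np.array(im["mtx"]);k1=im["k1"]
    v,u=np.mgrid[:480,:640].astype(float)
    pts=np.stack([u,v],-1).reshape(-1,1,2)
    n=cv2.undistortPoints(pts,K,np.array([k1,0,0,0,0.])).reshape(480,640,2)
    d=im["depth"]; P=np.dstack([n[...,0]*d,n[...,1]*d,d])
    T=np.array(im["cam_to_world"]); W=P@T[:3,:3].T+T[:3,3]; W[d==0]=np.nan
    return W
E
python3 - <<'E'
from h import *
s=ctrl.get_state()
for k in s: print(k,np.array(s[k]))
for c in ["scene","top"]:
    im=snap(c,f"pics/{c}0.png"); print(c,im["mtx"],im["k1"],im["cam_to_world"])
    np.savez(f"{c}0.npz",W=cloud(im),img=im["image"])
    for q in ["rod","rod_hook","rack","cage","bolt","bolt_nose","keeper","keeper_mouth"]:
        print(q,[(round(r["conf"],2),w(im,r["centre"])) for r in imaging.place_of(c,q)[:2]])
E
```

```text
pics
time 0.0
joint_positions [63.05 33.93  2.77 92.24 -1.91 54.01 -1.93]
joint_velocities [ 0.04 -0.02  0.04 -0.04  0.01  0.04  0.08]
joint_efforts [ -0.   -54.87   1.55 -19.81   0.01   0.01  -0.  ]
eef_pos [ 266.44 -673.36  230.15]
tool_rot [[-0.    0.37 -0.93]
 [ 0.   -0.93 -0.37]
 [-1.   -0.    0.  ]]
force [-0.83 -0.51  0.3 ]
torque [-0.02  0.02  0.02]
finger_gap 85.00334889765296
scene [[459.78   0.   313.96]
 [  0.   459.78 240.47]
 [  0.     0.     1.  ]] -0.03074713001625208 [[  -0.1     0.79   -0.6  1377.56]
 [   0.99    0.09   -0.06   90.39]
 [   0.     -0.6    -0.8  1217.64]
 [   0.      0.      0.      1.  ]]
rod [(0.64, array([477.56, 339.19,  82.47])), (0.43, array([483.25, 334.74,   2.62]))]
rod_hook [(0.96, array([714.77, 367.4 ,  41.99])), (0.47, array([600.57, -16.36, 153.54]))]
rack [(0.92, array([482.86, 336.91,   2.25])), (0.21, array([ 493.21, -334.99,    2.63]))]
cage [(0.7, array([701.75, -28.  ,  -4.43]))]
bolt [(0.49, array([730.21, -35.33, 196.84])), (0.35, array([714.12, 367.53,  42.48]))]
bolt_nose [(0.64, array([659.27, -26.05, 168.4 ]))]
keeper [(0.61, array([598.84, -15.02, 152.11]))]
keeper_mouth [(0.63, array([627.09, -20.88, 167.68]))]
top [[559.53   0.   310.83]
 [  0.   559.53 237.18]
 [  0.     0.     1.  ]] -0.040185409421428286 [[  -0.     -0.99    0.13  365.65]
 [  -1.      0.      0.02  -13.74]
 [  -0.02   -0.13   -0.99 1551.37]
 [   0.      0.      0.      1.  ]]
rod [(0.88, array([469.59, 338.45,  84.65]))]
rod_hook [(0.64, array([708.76, 368.2 ,  39.05])), (0.36, array([591.75, -17.41, 155.88]))]
rack [(0.64, array([478.35, 337.02,   0.74]))]
cage [(0.59, array([691.26, -26.98,  -2.11]))]
bolt [(0.6, array([717.21, -30.13, 196.57]))]
bolt_nose [(0.8, array([652.24, -21.75, 172.4 ]))]
keeper [(0.57, array([593.05, -19.31, 155.91]))]
keeper_mouth [(0.63, array([619.9 , -20.14, 167.55]))]
```

View pics/scene0.png

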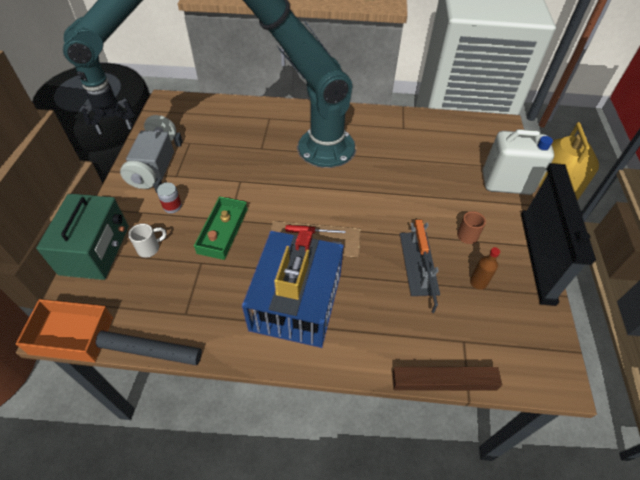

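View pics/top0.png

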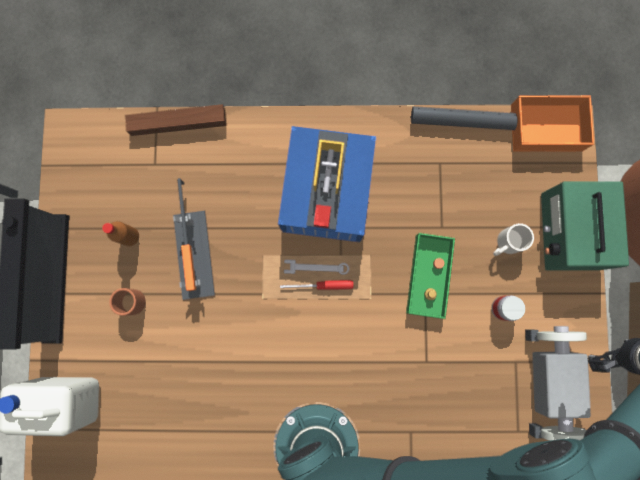

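The pictures agree with the networks. The rod (orange handle) lies in its rack at the left, at top (188,267), with the hook at (181,181). The cage is at top (328,185), turned slightly, with the red keeper at (322,215) and the crossbar near (328,165). Next I fit precise poses from the depth clouds.

```bash
python3 - <<'E'
from h import *
def pca(P):
    c=np.median(P,0); X=P[:,:2]-P[:,:2].mean(0); _,_,V=np.linalg.svd(X,full_matrices=False); d=V[0]; d=d*np.sign(d[0]); return P.mean(0),np.degrees(np.arctan2(d[1],d[0]))
for c in ["scene","top"]:
    z=np.load(f"{c}0.npz");W=z["W"];I=z["img"].astype(float)
    hsv=cv2.cvtColor(z["img"],cv2.COLOR_RGB2HSV);H,S,V=[hsv[...,i].astype(int) for i in range(3)]
    x,y,zz=W[...,0],W[...,1],W[...,2]
    print("==",c)
    def rect(name,m):
        P=W[m];P=P[~np.isnan(P).any(1)]
        r=cv2.minAreaRect(P[:,:2].astype(np.float32))
        print(name,len(P),"mean",P.mean(0),"z pct",np.percentile(P[:,2],[5,50,95]),"rect",np.array(r[0]),np.array(r[1]),r[2],"pca",pca(P)[1])
    R=(x>350)&(x<760)&(y>270)&(y<420)
    rect("handle",R&(H<16)&(S>150)&(V>120)&(zz>85))
    rect("shaft",R&(x>560)&(S<120)&(zz>75)&(V<110))
    C=(x>500)&(x<900)&(y>-220)&(y<150)
    rect("cageroof",C&(H>100)&(H<125)&(S>120)&(zz>140)&(zz<165))
    rect("yellow top",C&(H>20)&(H<35)&(S>130)&(zz>217))
    rect("keeper top",C&((H<8)|(H>172))&(S>150)&(zz>183)&(zz<200))
    rect("crossbar?",C&(S<60)&(zz>195)&(zz<212)&(x>660)&(V>70))
E
```

```text
== scene
handle 223 mean [484.63 336.19  95.98] z pct [92.12 96.07 99.8 ] rect [480.44 336.64] [120.66  22.64] 7.398626804351807 pca 7.71867273096117
shaft 232 mean [637.99 358.29  87.76] z pct [77.72 87.67 98.95] rect [641.68 353.2 ] [ 44.36 161.42] 88.26322937011719 pca 7.186818760065592
cageroof 3979 mean [711.71 -25.12 148.68] z pct [145.05 148.68 152.31] rect [698.11 -29.35] [217.85 263.62] 82.33565521240234 pca -33.275116813013405
yellow top 188 mean [741.91 -32.11 222.7 ] z pct [218.54 222.92 226.59] rect [723.26 -32.31] [ 58.68 112.33] 81.858154296875 pca -10.456504555859015
keeper top 194 mean [600.42 -16.52 188.56] z pct [185.   188.49 192.03] rect [599.38 -17.21] [35.84 53.38] 80.8752212524414 pca -6.366410837712239
crossbar? 55 mean [726.67 -33.59 201.58] z pct [196.33 201.25 206.2 ] rect [726.15 -34.38] [36.7  11.63] 84.30611419677734 pca 82.46525195363333
== top
handle 387 mean [470.49 335.12  97.72] z pct [ 92.7   97.84 103.63] rect [470.33 335.63] [118.28  23.69] 8.046082496643066 pca 7.883648507023742
shaft 191 mean [628.85 357.3   88.41] z pct [81.31 88.92 94.56] rect [633.86 362.4 ] [148.29  38.43] 16.86241340637207 pca 7.914649180485005
cageroof 5431 mean [686.34 -29.23 150.16] z pct [145.18 150.17 155.17] rect [690.73 -29.08] [216.27 261.94] 82.35198974609375 pca -30.57811055252407
yellow top 227 mean [727.9  -34.23 224.57] z pct [219.83 224.55 229.75] rect [713.87 -31.75] [ 59.02 114.98] 82.41768646240234 pca -10.149702039883387
keeper top 287 mean [590.87 -15.26 190.12] z pct [185.87 190.04 194.41] rect [591.67 -15.31] [34.51 51.73] 83.4539794921875 pca -4.910572520744677
crossbar? 67 mean [716.06 -31.09 203.46] z pct [198.74 203.14 209.2 ] rect [698.88 -12.63] [31.17 79.27] 42.58774185180664 pca -72.29845999856408
```

```bash
python3 - <<'E'
from h import *
a=cv2.imread("pics/top0.png"); 
c1=cv2.resize(a[120:245,270:385],None,fx=4.5,fy=4.5,interpolation=cv2.INTER_CUBIC)
cv2.imwrite("pics/cagecrop.png",c1)
c1=cv2.resize(a[170:310,150:230],None,fx=4.2,fy=4.2,interpolation=cv2.INTER_CUBIC)
cv2.imwrite("pics/rodcrop.png",c1)
E
```

```text
(no output)
```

View pics/cagecrop.png

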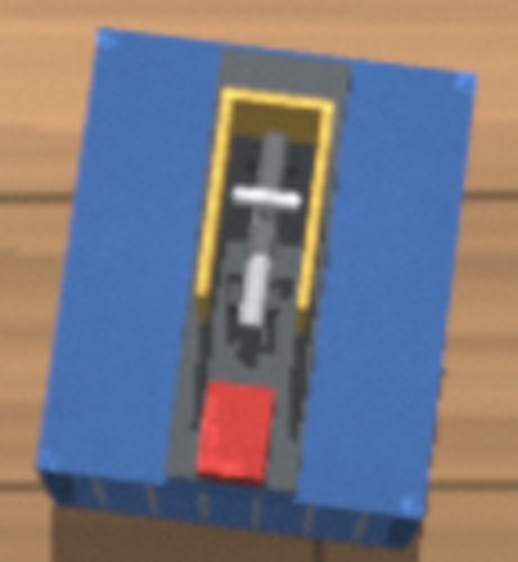

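View pics/rodcrop.png

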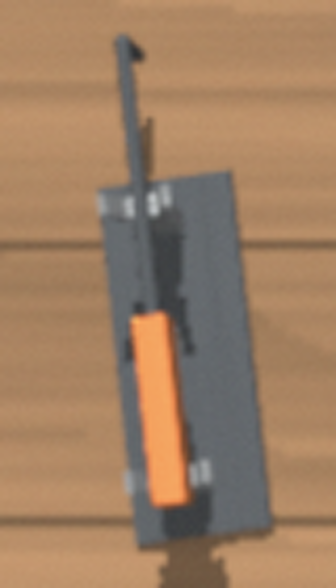

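The two cameras agree in y and yaw (rod +7.8°, cage −7.6°) but differ by 8–10 mm in x. I'll check each one against known references: the bench plane and the robot itself.

```bash
python3 - <<'E'
from h import *
for c in ["scene","top"]:
    z=np.load(f"{c}0.npz");W=z["W"];hsv=cv2.cvtColor(z["img"],cv2.COLOR_RGB2HSV)
    m=(np.abs(W[...,2])<25)&(W[...,0]>100)&(W[...,0]<900)&(np.abs(W[...,1])<600)
    P=W[m]; A=np.c_[P[:,:2],np.ones(len(P))]
    for _ in range(4):
        s=np.linalg.lstsq(A,P[:,2],rcond=None)[0]; r=P[:,2]-A@s; k=np.abs(r)<6; A=A[k];P=P[k]
    print(c,"plane deg",np.degrees(s[:2]),"z0",s[2],"at600",s@[600,0,1])
    # robot base: points within 130 of origin
    m=(np.hypot(W[...,0],W[...,1])<150)&(W[...,2]>8)
    P=W[m]
    for lo,hi in [(8,22),(22,40),(40,80),(80,140)]:
        Q=P[(P[:,2]>lo)&(P[:,2]<hi)]
        if len(Q)>10: print(lo,hi,len(Q),"x",np.percentile(Q[:,0],[1,50,99]),"y",np.percentile(Q[:,1],[1,50,99]))
    # gripper region
    m=(np.hypot(W[...,0]-266,W[...,1]+674)<90)&(W[...,2]>200)&(W[...,2]<330)
    Q=W[m]; print("grip",len(Q), Q.mean(0) if len(Q) else "")
    for r in imaging.search_frame(c,"rod")[:1]: pass
E
```

```text
scene plane deg [ 0.02 -0.02] z0 -1.3613606352330092 at600 -1.2006071307936843
8 22 667 x [-65.82  62.82 112.69] y [-108.06    4.2   105.59]
22 40 236 x [ 2.51 62.27 85.27] y [-90.59   4.44  90.64]
40 80 356 x [-1.26 59.56 74.57] y [-75.28   3.64  73.36]
80 140 442 x [13.11 59.26 73.07] y [-61.17   2.49  62.03]
grip 536 [ 275.49 -667.33  299.7 ]
top plane deg [-0.06 -0.02] z0 1.27544204785615 at600 0.5973618247621669
8 22 1597 x [-36.41  56.77 106.69] y [-107.52    4.06  114.43]
22 40 364 x [-15.97  51.68  87.66] y [-93.59   0.03  95.08]
40 80 325 x [-3.49 52.33 67.75] y [-79.54  -4.09  79.59]
80 140 287 x [ 5.22 53.19 63.04] y [-64.9   -4.31  61.98]
grip 295 [ 251.37 -625.19  304.45]
```

```bash
cat > plan.py <<'E'
import sys,json,os,numpy as np
# python3 plan.py x y z heading  -> row numbers ; state in cmd.json
f="cmd.json"
if not os.path.exists(f):
    from rig import ctrl
    R=np.array(ctrl.get_state()["tool_rot"]); h=np.degrees(np.arctan2(R[1,1],R[0,1]))+90
    json.dump([266.763,-674.142,231.302,h],open(f,"w"))
c=np.array(json.load(open(f)))
if len(sys.argv)>1 and sys.argv[1]=="did":   # did sx sy sz turn (units)
    s=np.array([float(a) for a in sys.argv[2:6]])
    a=np.radians(c[3]-90); Y=np.array([np.cos(a),np.sin(a),0]);X=np.array([0,0,-1.]);Z=np.cross(X,Y)
    c[:3]+=500*(s[0]*X+s[1]*Y+s[2]*Z); c[3]-=s[3]*90
    json.dump(list(c),open(f,"w"))
    sys.argv=[sys.argv[0]]+sys.argv[6:]
print("cmd",c.round(2))
t=[float(v) for v in sys.argv[1:5]]
if t:
    a=np.radians(c[3]-90); Y=np.array([np.cos(a),np.sin(a),0]);X=np.array([0,0,-1.]);Z=np.cross(X,Y)
    d=np.array(t[:3])-c[:3]
    print("shift units",np.round([d@X/500,d@Y/500,d@Z/500],3),"turn",round((c[3]-t[3])/90,4),"rows",np.linalg.norm(d)/41.7)
E
python3 plan.py 500 -400 380 7.8
```

```text
cmd [ 266.76 -674.14  231.3    21.59]
shift units [-0.297 -0.338 -0.635] turn 0.1532 rows 9.339116929616244
```

```bash
python3 plan.py 420 -460 340 7.8
```

```text
cmd [ 266.76 -674.14  231.3    21.59]
shift units [-0.217 -0.285 -0.443] turn 0.1532 rows 6.831529044226893
```

Call:
{"method": "carry_out", "body": {"increments": [[-1,-0.217,-0.285,-0.443,0.153],[-1,-0.217,-0.285,-0.443,0.153],[-1,-0.217,-0.285,-0.443,0.153],[-1,-0.217,-0.285,-0.443,0.153],[-1,-0.217,-0.285,-0.443,0.153],[-1,-0.217,-0.285,-0.443,0.153],[-1,-0.217,-0.285,-0.443,0.153],[-1,-0.217,-0.285,-0.443,0.153]]}}

```text
time: 1.67
eef_pos: [428.5, -453.2, 343.2]
tool_rot: [[0.008, 0.149, -0.989], [0.001, -0.989, -0.149], [-1.0, 0.0, -0.008]]
force: [0.7, 0.5, 1.0]
finger_gap: 85.1
```

```bash
python3 plan.py did -0.217 -0.285 -0.443 0.153 500 -160 340 7.8
```

```text
cmd [ 420.29 -460.14  339.8     7.82]
shift units [-0.    -0.573 -0.24 ] turn 0.0002 rows 7.447017558559739
```

Call:
{"method": "carry_out", "body": {"increments": [[-1,0,-0.573,-0.24,0],[-1,0,-0.573,-0.24,0],[-1,0,-0.573,-0.24,0],[-1,0,-0.573,-0.24,0],[-1,0,-0.573,-0.24,0],[-1,0,-0.573,-0.24,0],[-1,0,-0.573,-0.24,0],[-1,0,-0.573,-0.24,0]]}}

```text
time: 2.33
eef_pos: [501.6, -153.5, 340.1]
tool_rot: [[0.001, 0.143, -0.99], [0.003, -0.99, -0.143], [-1.0, -0.003, -0.002]]
force: [0.4, 0.4, 0.7]
finger_gap: 85.5
```

```bash
python3 plan.py did 0 -0.573 -0.24 0 500 130 340 7.8; python3 -c "
from h import *
s=ctrl.get_state();print(s['time'],s['eef_pos'],s['joint_positions'])"
```

```text
cmd [ 500.19 -159.97  339.8     7.82]
shift units [-0.    -0.575 -0.079] turn 0.0002 rows 6.953773863702643
2.3333 [ 501.56 -153.53  340.1 ] [ 14.57  12.47  -2.88 110.76   0.53  56.75 -70.29]
```

Call:
{"method": "carry_out", "body": {"increments": [[-1,0,-0.575,-0.08,0],[-1,0,-0.575,-0.08,0],[-1,0,-0.575,-0.08,0],[-1,0,-0.575,-0.08,0],[-1,0,-0.575,-0.08,0],[-1,0,-0.575,-0.08,0],[-1,0,-0.575,-0.08,0],[-1,0,-0.575,-0.08,0]]}}

```text
time: 3.0
eef_pos: [499.9, 140.7, 340.5]
tool_rot: [[0.002, 0.15, -0.989], [0.007, -0.989, -0.15], [-1.0, -0.006, -0.003]]
force: [-0.3, 1.3, 0.2]
finger_gap: 85.1
```

```bash
python3 plan.py did 0 -0.575 -0.08 0 475 336.5 230 7.8; python3 -c "
from h import *
s=ctrl.get_state();print(s['time'],s['eef_pos'],s['joint_positions'])"
```

```text
cmd [500.7  130.3  339.8    7.82]
shift units [ 0.22  -0.416 -0.005] turn 0.0002 rows 5.636089941325819
3.0 [499.92 140.72 340.5 ] [  -9.41   12.37  -13.3   111.05    3.     56.72 -105.45]
```

Call:
{"method": "carry_out", "body": {"increments": [[-1,0.22,-0.416,-0.004,0],[-1,0.22,-0.416,-0.004,0],[-1,0.22,-0.416,-0.004,0],[-1,0.22,-0.416,-0.004,0],[-1,0.22,-0.416,-0.004,0],[-1,0.22,-0.416,-0.004,0],[-1,0.22,-0.416,-0.004,0],[-1,0.22,-0.416,-0.004,0]]}}

```text
time: 3.67
eef_pos: [473.5, 337.7, 228.8]
tool_rot: [[-0.002, 0.139, -0.99], [-0.001, -0.99, -0.139], [-1.0, 0.0, 0.002]]
force: [0.0, -1.2, -0.2]
finger_gap: 85.3
```

Call:
{"method": "carry_out", "body": {"increments": [[-1,0,0,0,0],[-1,0,0,0,0],[-1,0,0,0,0],[-1,0,0,0,0]]}}

```text
time: 4.0
eef_pos: [475.3, 335.3, 230.5]
tool_rot: [[0.001, 0.134, -0.991], [0.0, -0.991, -0.134], [-1.0, 0.0, -0.001]]
force: [-0.1, 0.0, 0.6]
finger_gap: 85.2
```

```bash
python3 plan.py did 0.22 -0.416 -0.004 0; python3 - <<'E'
from h import *
s=ctrl.get_state();print(s['time'],s['eef_pos'],s['joint_positions'],s["force"]); print(np.array(s["tool_rot"]))
for c in ["scene","top"]:
    im=snap(c,f"pics/{c}1.png"); np.savez(f"{c}1.npz",W=cloud(im),img=im["image"])
    a=im["image"][:,:,::-1]; 
    b=a[190:330,380:500] if c=="scene" else a[170:310,140:240]
    cv2.imwrite(f"pics/{c}1c.png",cv2.resize(b,None,fx=4,fy=4,interpolation=cv2.INTER_CUBIC))
E
```

```text
cmd [474.38 336.63 229.8    7.82]
4.0 [475.3  335.3  230.52] [ -28.11   24.26  -15.52  110.63    8.82   46.19 -130.77] [-0.08  0.01  0.57]
[[ 0.    0.13 -0.99]
 [ 0.   -0.99 -0.13]
 [-1.    0.   -0.  ]]
```

View pics/scene1c.png

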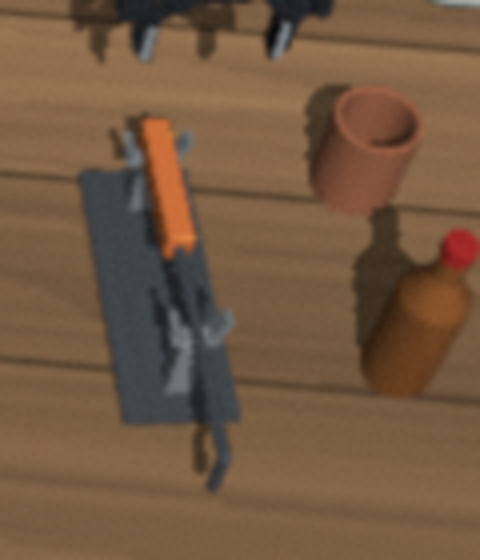

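View pics/top1c.png

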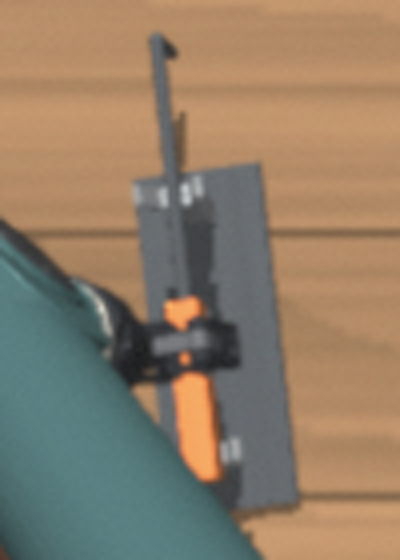

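```bash
python3 - <<'E'
from h import *
def proj(im,p):
    T=np.linalg.inv(np.array(im["cam_to_world"]))
    q=(T@np.c_[p,np.ones(len(p))].T).T[:,:3]
    return cv2.projectPoints(q,np.zeros(3),np.zeros(3),np.array(im["mtx"]),np.array([im["k1"],0,0,0,0.]))[0][:,0]
tc=np.array([475,336,230.]);Y=np.array([.134,-.991,0]);X=np.array([0,0,-1.])
for c,(ox,oy) in dict(scene=(380,190),top=(140,170)).items():
    im=imaging.get_image(c)
    P=np.array([tc-X*13+s*Y*d for s in(-1,1) for d in (43,57)]+[tc-X*73,tc-X*13])
    print(c,((proj(im,P)-[ox,oy])*4))
    W=cloud(im); m=(np.hypot(W[...,0]-475,W[...,1]-336)<90)&(W[...,2]>215)&(W[...,2]<330)
    Q=W[m]
    for lo in range(220,330,12):
        q=Q[(Q[:,2]>=lo)&(Q[:,2]<lo+12)]
        if len(q)>5: print(lo,len(q),"x",np.percentile(q[:,0],[2,50,98]),"y",np.percentile(q[:,1],[2,50,98]))
E
```

```text
scene [[265.34  44.88]
 [284.76  44.53]
 [145.56  47.03]
 [125.99  47.39]
 [223.71 -12.56]
 [205.54  45.95]]
244 29 x [466.68 482.26 496.96] y [281.91 377.24 390.65]
256 45 x [464.71 482.6  496.3 ] y [277.82 375.83 391.2 ]
268 36 x [467.8  482.85 496.95] y [280.19 377.45 390.48]
280 50 x [473.55 483.34 499.48] y [266.65 294.08 407.29]
292 145 x [461.43 482.54 501.26] y [261.18 298.82 406.93]
304 160 x [468.93 488.09 501.27] y [263.46 326.84 406.12]
316 119 x [475.4  491.17 501.19] y [264.35 324.35 405.1 ]
328 21 x [471.85 491.77 499.33] y [275.69 332.49 398.27]
top [[ 60.91 373.6 ]
 [ 37.61 376.79]
 [204.44 353.97]
 [227.86 350.76]
 [104.7  354.96]
 [132.6  363.79]]
292 40 x [464.22 476.81 492.75] y [260.93 265.43 295.43]
304 69 x [458.12 469.5  491.8 ] y [262.1  295.51 306.54]
316 47 x [457.45 474.37 490.86] y [263.64 267.9  309.34]
```

Checked against the gripper, the scene camera reads about +6 mm in x and the top camera about −4 mm. The rod centre is therefore near x = 474, where the gripper already hangs. Descending and gripping.

Call:
{"method": "carry_out", "body": {"increments": [[-1,0.08,0,0,0],[-1,0.15,0,0,0],[-1,0.22,0,0,0],[-1,0.27,0,0,0],[-1,0.3,0,0,0],[-1,0.32,0,0,0],[-1,0.324,0,0,0],[-1,0.324,0,0,0]], "newtons": 80}}

```text
time: 4.87
eef_pos: [474.4, 336.7, 67.6]
tool_rot: [[-0.0, 0.136, -0.991], [-0.0, -0.991, -0.136], [-1.0, 0.0, 0.0]]
force: [0.2, -0.0, -0.8]
finger_gap: 85.3
```

Call:
{"method": "carry_out", "body": {"increments": [[0,0,0,0,0],[0.2,0,0,0,0],[0.3,0,0,0,0],[0.5,0,0,0,0],[1,0,0,0,0],[1,0,0,0,0],[1,0,0,0,0],[1,0,0,0,0]], "newtons": 80}}

```text
time: 5.53
eef_pos: [474.8, 336.9, 68.6]
tool_rot: [[0.001, 0.136, -0.991], [0.001, -0.991, -0.136], [-1.0, -0.0, -0.001]]
force: [-0.3, -0.8, 6.0]
finger_gap: 20.9
```

Firm grip: 20.9 mm on the 22 mm handle. Lifting.

Call:
{"method": "carry_out", "body": {"increments": [[1,0,0,0,0],[1,-0.01,0,0,0],[1,-0.03,0,0,0],[1,-0.06,0,0,0],[1,-0.1,0,0,0],[1,-0.15,0,0,0],[1,-0.2,0,0,0],[1,-0.2,0,0,0]], "newtons": 120}}

```text
time: 6.2
eef_pos: [476.7, 338.7, 172.7]
tool_rot: [[0.007, 0.136, -0.991], [0.006, -0.991, -0.136], [-1.0, -0.005, -0.007]]
force: [1.0, -0.1, -1.1]
finger_gap: 20.3
```

```bash
python3 plan.py did 0.324 0 0 0; python3 plan.py did -0.2 0 0 0; python3 - <<'E'
from h import *
s=ctrl.get_state();print(s['time'],s['eef_pos'],s["force"],s["torque"],s["finger_gap"])
for c in ["scene","top"]:
    im=snap(c,f"pics/{c}2.png")
    for q in ["rod","rod_hook"]:
        print(c,q,[(round(r["conf"],2),w(im,r["centre"])) for r in imaging.place_of(c,q)[:2]])
    a=im["image"][:,:,::-1]; 
    b=a[190:330,380:500] if c=="scene" else a[150:290,120:240]
    cv2.imwrite(f"pics/{c}2c.png",cv2.resize(b,None,fx=4,fy=4,interpolation=cv2.INTER_CUBIC))
E
```

```text
cmd [474.38 336.63  67.8    7.82]
cmd [474.38 336.63 167.8    7.82]
6.2 [476.65 338.7  172.72] [ 1.04 -0.08 -1.15] [ 0.08 -0.01 -0.02] 20.311248488563752
scene rod [(0.75, array([482.55, 340.82, 187.55])), (0.65, array([388.3 , 505.99,  -3.19]))]
scene rod_hook [(0.85, array([714.28, 372.88, 147.52]))]
top rod [(0.75, array([469.77, 334.38, 183.89]))]
top rod_hook [(0.85, array([703.19, 368.48, 141.59])), (0.33, array([ 456.13, -311.19,    1.01]))]
```

View pics/scene2c.png

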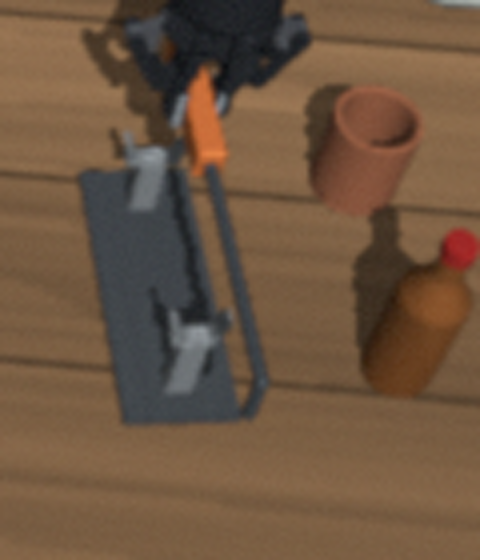

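The picture shows the rod clear of the rack and level, hook at crop (250,400). Now up and towards the cage.

```bash
python3 plan.py 474.4 250 360 3; 
```

```text
cmd [474.38 336.63 167.8    7.82]
shift units [-0.384  0.172  0.024] turn 0.0536 rows 5.055664028580065
```

Call:
{"method": "carry_out", "body": {"increments": [[1,-0.06,0,0,0],[1,-0.12,0.02,0.0,0],[1,-0.18,0.06,0.01,0.01],[1,-0.24,0.1,0.015,0.02],[1,-0.3,0.13,0.02,0.03],[1,-0.35,0.15,0.024,0.04],[1,-0.384,0.172,0.024,0.054],[1,-0.384,0.172,0.024,0.054]]}}

```text
time: 7.17
eef_pos: [476.3, 248.1, 362.6]
tool_rot: [[0.005, 0.047, -0.999], [0.001, -0.999, -0.047], [-1.0, -0.001, -0.005]]
force: [-0.3, 0.2, -2.0]
finger_gap: 20.4
```

```bash
python3 plan.py did -0.384 0.172 0.024 0.054 507.5 -4 340 -7.6
```

```text
cmd [474.19 249.8  359.8    2.96]
shift units [ 0.04  0.51 -0.04] turn 0.1173 rows 6.156894025717644
```

Call:
{"method": "carry_out", "body": {"increments": [[1,0.01,0.05,-0.004,0.012],[1,0.01,0.13,-0.01,0.03],[1,0.02,0.21,-0.016,0.048],[1,0.02,0.29,-0.023,0.066],[1,0.03,0.37,-0.03,0.084],[1,0.04,0.44,-0.034,0.1],[1,0.04,0.49,-0.038,0.112],[1,0.04,0.51,-0.04,0.117]]}}

```text
time: 7.83
eef_pos: [506.1, -8.5, 336.9]
tool_rot: [[-0.005, -0.138, -0.99], [-0.002, -0.99, 0.138], [-1.0, 0.003, 0.005]]
force: [-0.3, 0.4, -2.3]
finger_gap: 20.2
```

Call:
{"method": "carry_out", "body": {"increments": [[1,0,0,0,0],[1,0,0,0,0],[1,0,0,0,0],[1,0,0,0,0]]}}

```text
time: 8.17
eef_pos: [507.2, -1.2, 339.5]
tool_rot: [[-0.001, -0.127, -0.992], [0.001, -0.992, 0.127], [-1.0, -0.001, 0.001]]
force: [-0.6, -0.2, -1.7]
finger_gap: 20.1
```

```bash
python3 plan.py did 0.04 0.51 -0.04 0.117; cat > look.py <<'E'
from h import *
import sys
n=sys.argv[1]
s=ctrl.get_state();print(s['time'],np.array(s['eef_pos']),np.array(s["force"]),np.array(s["torque"]),s["finger_gap"])
for c in ["scene","top"]:
    im=snap(c,f"pics/{c}{n}.png"); np.savez(f"{c}{n}.npz",W=cloud(im),img=im["image"])
    for q in ["rod","rod_hook","bolt","bolt_nose","keeper_mouth"]:
        print(c,q,[(round(r["conf"],2),w(im,r["centre"])) for r in imaging.place_of(c,q)[:2]])
    a=im["image"][:,:,::-1]; 
    b=a[220:350,230:370] if c=="scene" else a[100:250,260:390]
    cv2.imwrite(f"pics/{c}{n}c.png",cv2.resize(b,None,fx=4,fy=4,interpolation=cv2.INTER_CUBIC))
E
python3 look.py 3
```

```text
cmd [507.33  -3.83 339.8   -7.57]
8.1667 [507.18  -1.18 339.46] [-0.62 -0.24 -1.74] [ 0.01  0.06 -0.02] 20.149596490521617
scene rod [(0.93, array([512.51,  -0.6 , 351.78]))]
scene rod_hook [(0.74, array([743.87, -32.84, 313.02])), (0.25, array([ 407.55, -312.83,    5.5 ]))]
scene bolt [(0.49, array([727.78, -33.27, 196.76]))]
scene bolt_nose [(0.54, array([659.19, -26.77, 169.01]))]
scene keeper_mouth [(0.58, array([511.12,   0.05, 353.03])), (0.55, array([701.42, -33.07,  -2.43]))]
top rod [(0.69, array([653.76, -21.73, 171.59]))]
top rod_hook [(0.33, array([689.38, -22.83,   0.15]))]
top bolt [(0.57, array([720.74, -30.76, 198.11]))]
top bolt_nose [(0.62, array([654.67, -24.05, 172.26]))]
top keeper_mouth []
```

View pics/scene3c.png

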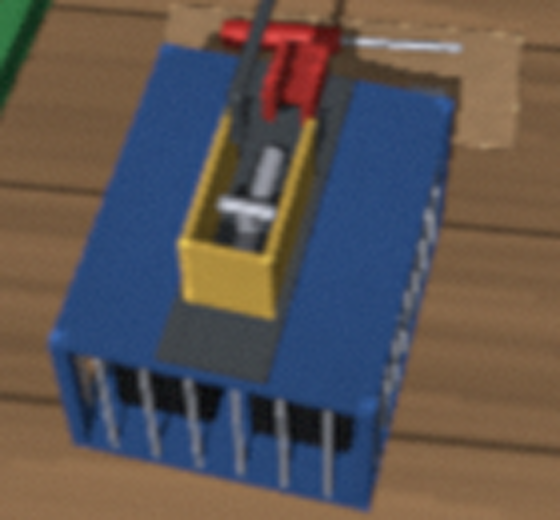

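View pics/top3c.png

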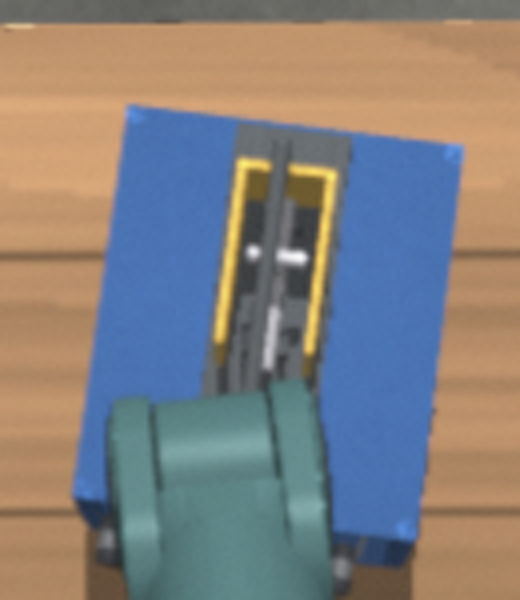

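```bash
python3 - <<'E'
from h import *
u=np.array([np.cos(np.radians(-7.6)),np.sin(np.radians(-7.6))]);n=np.array([-u[1],u[0]])
for c in ["scene","top"]:
    z=np.load(f"{c}3.npz");W=z["W"];hsv=cv2.cvtColor(z["img"],cv2.COLOR_RGB2HSV)
    def ax(name,m):
        P=W[m];P=P[~np.isnan(P).any(1)]; a=P[:,:2]@u;b=P[:,:2]@n
        print(c,name,len(P),"along",np.percentile(a,[2,50,98]),"across",np.percentile(b,[2,50,98]),"z",np.percentile(P[:,2],[2,50,98]))
        return P,a,b
    x,y,zz=W[...,0],W[...,1],W[...,2]
    C=(x>560)&(x<850)&(np.abs(y+30)<60)
    P,a,b=ax("rod",C&(zz>270))
    print(" fit heading",np.degrees(np.arctan(np.polyfit(a,b,1)[0]))-7.6, "across at end",np.polyval(np.polyfit(a,b,1),a.max()))
    ax("low hook",C&(zz>270)&(zz<340))
    ax("bar",C&(zz>193)&(zz<212)&(hsv[...,1]<70)&(x>690)&(hsv[...,2]>90))
    ax("yellow",C&(hsv[...,0]>20)&(hsv[...,0]<35)&(hsv[...,1]>130)&(zz>217)&(zz<235))
    ax("keeper",C&((hsv[...,0]<8)|(hsv[...,0]>172))&(hsv[...,1]>150)&(zz>183)&(zz<200))
E
```

```text
scene rod 358 along [558.76 658.44 750.36] across [58.33 67.37 75.53] z [321.91 357.56 367.78]
 fit heading -7.458157022178626 across at end 67.3219949305945
scene low hook 27 along [746.09 749.04 750.74] across [63.37 68.69 71.32] z [313.31 328.04 339.43]
scene bar 58 along [718.35 725.94 729.95] across [44.64 62.65 79.76] z [196.12 201.78 206.16]
scene yellow 189 along [674.12 752.06 776.77] across [34.78 74.83 92.35] z [217.53 222.99 227.06]
scene keeper 191 along [571.8  598.13 620.84] across [46.11 62.93 79.59] z [183.9  188.42 192.25]
top rod 293 along [601.48 669.29 739.33] across [59.99 64.74 69.47] z [354.25 359.46 364.37]
 fit heading -7.60282129782356 across at end 64.68801426375325Traceback (most recent call last):
  File "<stdin>", line 13, in <module>
  File "<stdin>", line 7, in ax
    return _quantile_unchecked(
        a, q, axis, out, overwrite_input, method, keepdims, weights)
    return _ureduce(a,
                    func=_quantile_ureduce_func,
    ...<5 lines>...
                    overwrite_input=overwrite_input,
                    method=method)
    r = func(a, **kwargs)
    result = _quantile(arr,
                       quantiles=q,
    ...<2 lines>...
                       out=out,
                       weights=wgt)
    slices_having_nans = np.isnan(arr[-1, ...])
                                  ~~~^^^^^^^^^
IndexError: index -1 is out of bounds for axis 0 with size 0
```

Hook relative to the bar: about 20 mm behind it and about 3 mm left of the centreline. I'll correct that and lower it to just above the guard.

Call:
{"method": "carry_out", "body": {"increments": [[1,0.02,0.006,-0.01,0],[1,0.05,0.006,-0.01,0],[1,0.09,0.006,-0.01,0],[1,0.12,0.006,-0.01,0],[1,0.14,0.006,-0.01,0],[1,0.15,0.006,-0.01,0],[1,0.15,0.006,-0.01,0],[1,0.15,0.006,-0.01,0]]}}

```text
time: 9.43
eef_pos: [512.3, -7.5, 264.9]
tool_rot: [[0.0, -0.132, -0.991], [0.0, -0.991, 0.132], [-1.0, -0.0, -0.0]]
force: [0.2, -0.2, -1.5]
finger_gap: 20.2
```

```bash
python3 plan.py did 0.15 0.006 -0.01 0; python3 look.py 4; cat > meas.py <<'E'
from h import *
import sys
N=sys.argv[1]; zr=float(sys.argv[2])
u=np.array([np.cos(np.radians(-7.6)),np.sin(np.radians(-7.6))]);n=np.array([-u[1],u[0]])
for c in ["scene","top"]:
    z=np.load(f"{c}{N}.npz");W=z["W"];hsv=cv2.cvtColor(z["img"],cv2.COLOR_RGB2HSV)
    def ax(name,m):
        P=W[m];P=P[~np.isnan(P).any(1)]
        if len(P)<4: return
        a=P[:,:2]@u;b=P[:,:2]@n
        print(c,name,len(P),"along",np.percentile(a,[2,50,98]),"across",np.percentile(b,[2,50,98]),"z",np.percentile(P[:,2],[2,50,98]))
    x,y,zz=W[...,0],W[...,1],W[...,2]; g=hsv[...,1]<110
    C=(x>560)&(x<850)&(np.abs(y+30)<60)
    ax("rod",C&g&(zz>zr)); ax("rod far",C&g&(zz>zr)&(x>700))
    ax("bar",C&(zz>193)&(zz<212)&(hsv[...,1]<70)&(x>640)&(hsv[...,2]>110))
    ax("yellow",C&(hsv[...,0]>20)&(hsv[...,0]<35)&(hsv[...,1]>130)&(zz>217)&(zz<235))
    ax("keeper",C&((hsv[...,0]<8)|(hsv[...,0]>172))&(hsv[...,1]>150)&(zz>183)&(zz<200))
E
python3 meas.py 4 235
```

```text
cmd [511.89  -7.46 264.8   -7.57]
9.4333 [512.34  -7.52 264.92] [ 0.24 -0.21 -1.48] [-0.06  0.08  0.04] 20.233046104017763
scene rod [(0.95, array([517.06,  -6.72, 279.17]))]
scene rod_hook [(0.97, array([750.02, -41.98, 235.93]))]
scene bolt [(0.68, array([727.88, -35.37, 197.09])), (0.61, array([702.05, -32.19,  -4.97]))]
scene bolt_nose [(0.67, array([519.18,  -7.99, 276.3 ])), (0.61, array([658.95, -25.48, 168.72]))]
scene keeper_mouth [(0.48, array([624.38, -18.36, 169.78]))]
top rod []
top rod_hook [(0.76, array([747.56, -40.14, 238.62]))]
top bolt [(0.65, array([ 401.66, -309.89,    7.78])), (0.61, array([721.67, -32.5 , 200.31]))]
top bolt_nose [(0.47, array([654.79, -19.78, 173.87]))]
top keeper_mouth [(0.74, array([ 364.85, -509.94,   -1.32]))]
scene rod 250 along [575.95 686.46 756.91] across [55.01 60.89 64.75] z [244.14 283.13 288.92]
scene rod far 111 along [701.95 742.42 757.07] across [55.63 61.12 65.05] z [240.87 282.04 287.75]
scene bar 37 along [719.95 726.68 729.52] across [57.68 68.43 79.87] z [193.45 201.25 206.76]
scene yellow 195 along [668.01 751.96 777.57] across [34.51 73.97 92.38] z [217.66 222.91 227.52]
scene keeper 189 along [571.13 597.87 621.81] across [46.49 63.77 80.08] z [184.43 188.57 192.94]
top rod 266 along [603.31 672.88 743.89] across [56.33 60.98 65.92] z [279.95 286.   290.88]
top rod far 91 along [699.24 722.41 747.08] across [56.34 60.98 66.02] z [275.76 285.54 289.48]
top bar 34 along [711.55 715.6  720.11] across [46.61 68.88 79.3 ] z [198.84 204.95 209.22]
top yellow 203 along [657.76 728.2  768.19] across [33.75 53.82 92.13] z [219.19 224.61 230.5 ]
```

View pics/scene4c.png

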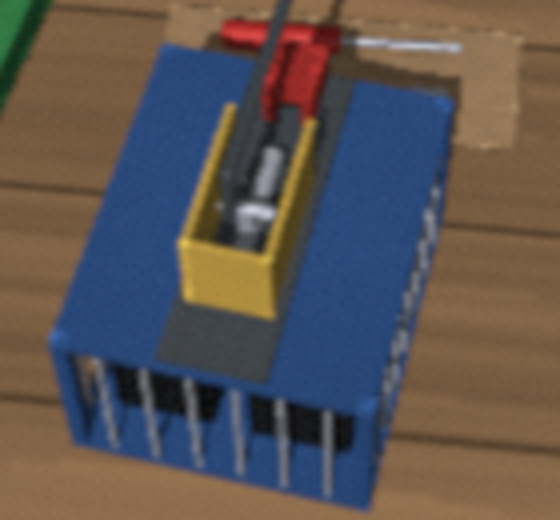

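View pics/top4c.png

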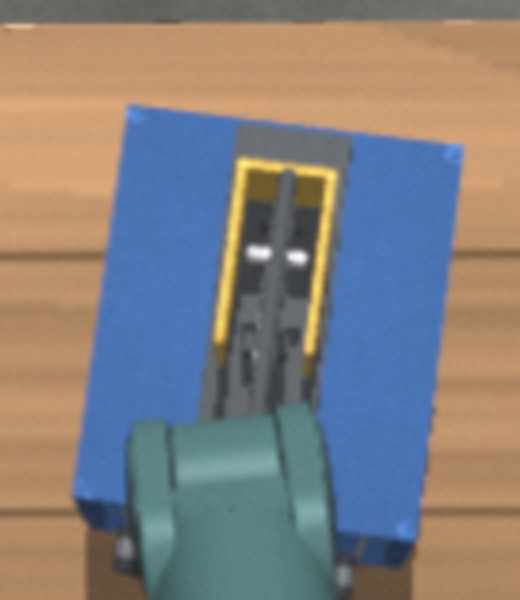

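Hook is about 27 mm behind the bar, 15 mm clear of the back plate and within 2 mm of the centreline. Lowering its tip to z ≈ 185.

Call:
{"method": "carry_out", "body": {"increments": [[1,0.015,0,0,0],[1,0.035,0,0,0],[1,0.055,0,0,0],[1,0.075,0,0,0],[1,0.09,0,0,0],[1,0.1,0,0,0],[1,0.105,0,0,0],[1,0.105,0,0,0]]}}

```text
time: 10.7
eef_pos: [511.5, -7.5, 211.5]
tool_rot: [[-0.002, -0.132, -0.991], [-0.0, -0.991, 0.132], [-1.0, 0.0, 0.002]]
force: [0.4, -0.1, -1.6]
finger_gap: 20.1
```

Call:
{"method": "carry_out", "body": {"increments": [[1,0,0,0.005,0],[1,0,0,0.01,0],[1,0,0,0.015,0],[1,0,0,0.02,0],[1,0,0,0.024,0],[1,0,0,0.024,0]]}}

```text
time: 11.2
eef_pos: [499.3, -5.8, 212.5]
tool_rot: [[-0.0, -0.132, -0.991], [-0.0, -0.991, 0.132], [-1.0, 0.0, 0.0]]
force: [0.2, -0.3, -1.3]
finger_gap: 20.2
```

```bash
python3 plan.py did 0.105 0 0 0;python3 plan.py did 0 0 0.024 0; python3 look.py 5 | head -1; python3 meas.py 5 212
```

```text
cmd [511.89  -7.46 212.3   -7.57]
cmd [500.    -5.88 212.3   -7.57]
11.2 [499.35  -5.82 212.48] [ 0.24 -0.28 -1.28] [0.07 0.03 0.03] 20.17433452872644
scene rod 248 along [565.97 680.53 760.66] across [32.01 60.23 65.09] z [218.51 230.19 235.39]
scene rod far 99 along [698.8  732.07 774.87] across [31.75 59.06 86.79] z [213.79 228.9  235.21]
scene bar 33 along [719.79 725.16 728.81] across [45.29 68.39 79.65] z [195.55 202.03 206.61]
scene yellow 187 along [668.89 750.18 776.69] across [34.75 73.59 92.42] z [217.24 223.05 227.93]
scene keeper 122 along [571.97 596.84 621.9 ] across [58.99 69.67 80.14] z [184.33 188.41 192.57]
top rod 260 along [585.21 659.03 733.09] across [56.29 61.05 88.03] z [225.23 232.44 238.7 ]
top rod far 65 along [698.62 716.41 736.65] across [56.34 60.98 85.64] z [225.83 232.08 236.93]
top bar 34 along [711.11 715.85 720.67] across [46.64 68.94 79.28] z [199.19 205.25 209.2 ]
top yellow 219 along [656.98 733.75 768.77] across [33.75 59.02 91.94] z [218.58 224.66 231.27]
top keeper 73 along [588.79 602.67 612.26] across [47.29 71.64 79.88] z [184.8  190.09 194.9 ]
```

View pics/scene5c.png

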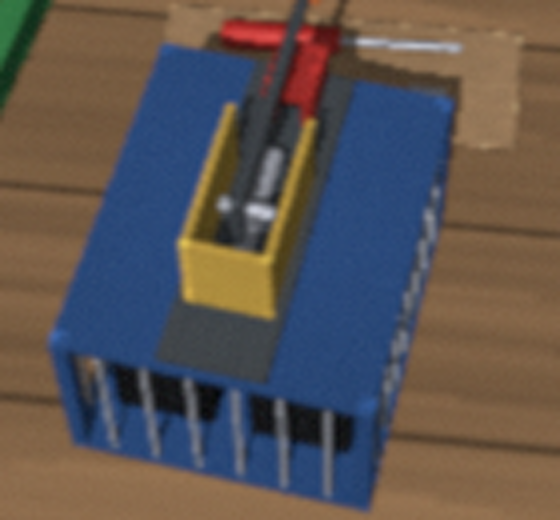

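The hook tip is inside the guard behind the bar, still without contact. Pulling gently.

Call:
{"method": "carry_out", "body": {"increments": [[1,0,0,0.004,0],[1,0,0,0.008,0],[1,0,0,0.012,0],[1,0,0,0.016,0],[1,0,0,0.02,0],[1,0,0,0.024,0],[1,0,0,0.028,0],[1,0,0,0.032,0]]}}

```text
time: 12.47
eef_pos: [486.2, -3.9, 212.8]
tool_rot: [[0.005, -0.132, -0.991], [0.0, -0.991, 0.132], [-1.0, -0.001, -0.004]]
force: [6.4, -0.2, -5.0]
finger_gap: 20.3
```

```bash
python3 plan.py did 0 0 0.032 0; python3 look.py 6 ; python3 meas.py 6 212|grep bar
```

```text
cmd [484.14  -3.77 212.3   -7.57]
12.4667 [486.24  -3.93 212.76] [ 6.4  -0.23 -4.98] [-0.1  -0.59 -0.05] 20.317831736781628
scene rod [(0.74, array([490.99,  -5.28, 226.89])), (0.37, array([480.41, 334.14,   1.28]))]
scene rod_hook [(0.66, array([722.54, -36.28, 184.39]))]
scene bolt [(0.44, array([721.43, -32.54, 198.95]))]
scene bolt_nose [(0.46, array([651.37, -24.88, 170.59]))]
scene keeper_mouth [(0.61, array([626.03, -19.69, 169.27])), (0.2, array([ 454.7 , -310.67,    1.61]))]
top rod []
top rod_hook [(0.52, array([716.9 , -39.39, 183.65]))]
top bolt [(0.43, array([709.33, -29.88, 199.11]))]
top bolt_nose [(0.68, array([645.21, -20.24, 172.25]))]
top keeper_mouth [(0.62, array([619.7 , -17.89, 169.99])), (0.36, array([ 553.61, -539.42,   -1.86]))]
scene bar 29 along [711.44 717.05 720.51] across [45.49 69.16 79.94] z [198.31 203.3  206.04]
top bar 37 along [701.72 705.86 710.58] across [45.7  67.84 80.48] z [199.71 204.24 208.03]
```

View pics/scene6c.png

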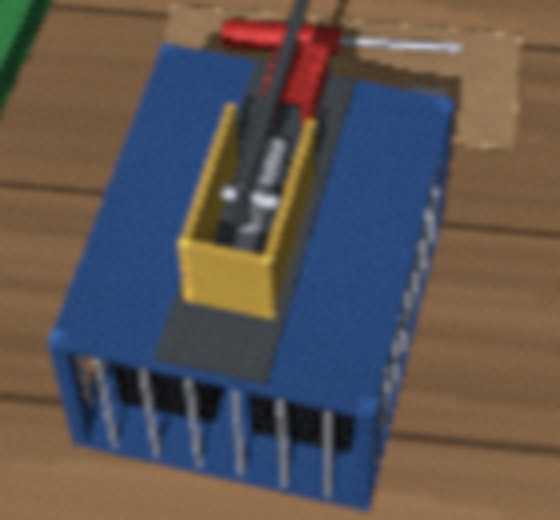

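Call:
{"method": "carry_out", "body": {"increments": [[1,0,0,0.003,0],[1,0,0,0.006,0],[1,0,0,0.009,0],[1,0,0,0.012,0],[1,0,0,0.015,0],[1,0,0,0.018,0]]}}

```text
time: 13.57
eef_pos: [476.5, -2.6, 212.6]
tool_rot: [[0.003, -0.132, -0.991], [0.0, -0.991, 0.132], [-1.0, -0.0, -0.003]]
force: [4.9, -1.1, -4.4]
finger_gap: 20.1
```

```bash
python3 plan.py did 0 0 0.018 0; python3 look.py 7 |egrep "\[|bolt" ; python3 meas.py 7 212|grep bar
```

```text
cmd [475.22  -2.58 212.3   -7.57]
13.5667 [476.54  -2.61 212.65] [ 4.89 -1.13 -4.38] [-0.07 -0.72 -0.03] 20.149409227174406
scene rod [(0.6, array([482.28,  -4.9 , 228.24]))]
scene rod_hook [(0.96, array([717.05, -38.26, 185.51]))]
scene bolt [(0.6, array([708.85, -30.34, 198.94]))]
scene bolt_nose []
scene keeper_mouth [(0.72, array([626.02, -20.  , 170.05])), (0.27, array([599.74, -18.85, 152.59]))]
top rod []
top rod_hook []
top bolt [(0.51, array([701.07, -31.39, 199.85]))]
top bolt_nose [(0.52, array([633.98, -21.47, 174.14]))]
top keeper_mouth [(0.68, array([618.68, -19.02, 171.65]))]
scene bar 30 along [701.33 706.44 710.72] across [44.52 69.18 79.6 ] z [197.76 201.81 205.65]
top bar 35 along [691.56 695.86 700.49] across [46.55 68.49 79.5 ] z [198.3  204.07 209.22]
```

Call:
{"method": "carry_out", "body": {"increments": [[1,0,0,0.004,0],[1,0,0,0.008,0],[1,0,0,0.012,0],[1,0,0,0.016,0],[1,0,0,0.02,0],[1,0,0,0.024,0],[1,0,0,0.028,0],[1,0,0,0.032,0]]}}

```text
time: 14.83
eef_pos: [460.2, -0.5, 212.5]
tool_rot: [[0.002, -0.132, -0.991], [0.0, -0.991, 0.132], [-1.0, -0.0, -0.002]]
force: [5.2, -0.5, -3.9]
finger_gap: 20.6
```

```bash
python3 plan.py did 0 0 0.032 0; python3 look.py 8 |egrep "\[|bolt" ; python3 meas.py 8 212|egrep "bar|keep"
```

```text
cmd [459.36  -0.48 212.3   -7.57]
14.8333 [460.17  -0.47 212.54] [ 5.18 -0.49 -3.93] [-0.17 -0.8   0.01] 20.606215702638284
scene rod []
scene rod_hook []
scene bolt [(0.73, array([691.19, -31.8 , 199.99])), (0.54, array([700.53, -33.76, 185.27]))]
scene bolt_nose [(0.5, array([625.36, -20.77, 170.23]))]
scene keeper_mouth [(0.55, array([696.85, -32.94, 185.34])), (0.5, array([628.15, -19.66, 167.93]))]
top rod []
top rod_hook [(0.66, array([572.62, 529.03,   0.  ]))]
top bolt [(0.61, array([683.4 , -23.37, 199.49]))]
top bolt_nose [(0.45, array([618.81, -16.46, 173.93]))]
top keeper_mouth [(0.72, array([617.21, -15.88, 169.81])), (0.58, array([689.61, -26.64,   0.61]))]
scene bar 34 along [684.96 689.71 695.06] across [45.14 68.96 80.2 ] z [197.79 201.71 205.24]
scene keeper 116 along [571.33 596.88 621.74] across [59.51 69.86 80.27] z [184.48 188.44 192.58]
top bar 39 along [674.86 679.67 684.85] across [47.07 69.   79.54] z [197.74 203.45 209.18]
top keeper 175 along [563.49 587.74 611.6 ] across [45.99 69.38 79.87] z [184.48 190.37 196.15]
```

View pics/scene8c.png

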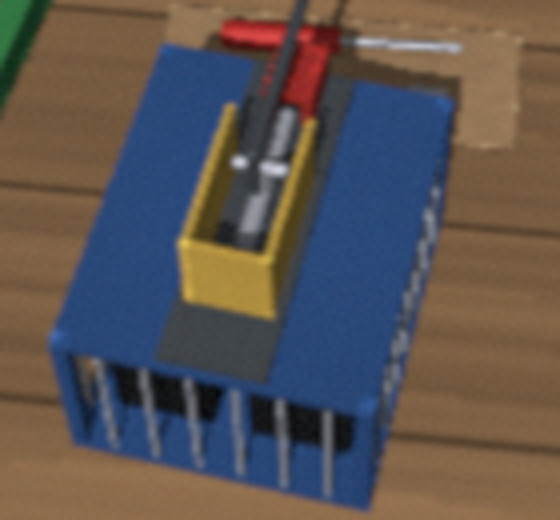

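The nose is about 3 mm from the keeper mouth with a steady 5 N of friction. From here I feel for the buffer in 1.5 mm steps.

Call:
{"method": "carry_out", "body": {"increments": [[1,0,0,0.002,0],[1,0,0,0.004,0],[1,0,0,0.004,0]]}}

```text
time: 15.68
eef_pos: [457.6, -0.2, 212.4]
tool_rot: [[0.001, -0.132, -0.991], [0.0, -0.991, 0.132], [-1.0, -0.0, -0.001]]
force: [4.4, -1.2, -2.1]
finger_gap: 20.5
```

Call:
{"method": "carry_out", "body": {"increments": [[1,0,0,0.002,0],[1,0,0,0.003,0],[1,0,0,0.003,0]]}}

```text
time: 15.93
eef_pos: [456.1, -0.0, 212.4]
tool_rot: [[0.001, -0.132, -0.991], [-0.0, -0.991, 0.132], [-1.0, -0.0, -0.001]]
force: [4.7, -1.2, -4.0]
finger_gap: 20.0
```

Call:
{"method": "carry_out", "body": {"increments": [[1,0,0,0.002,0],[1,0,0,0.003,0],[1,0,0,0.003,0]]}}

```text
time: 16.18
eef_pos: [454.6, 0.2, 212.3]
tool_rot: [[0.0, -0.132, -0.991], [0.0, -0.991, 0.132], [-1.0, -0.0, -0.0]]
force: [4.9, -1.1, -3.8]
finger_gap: 20.5
```

Call:
{"method": "carry_out", "body": {"increments": [[1,0,0,0.002,0],[1,0,0,0.003,0],[1,0,0,0.003,0]]}}

```text
time: 16.43
eef_pos: [453.1, 0.4, 212.4]
tool_rot: [[0.0, -0.132, -0.991], [0.0, -0.991, 0.132], [-1.0, -0.0, -0.0]]
force: [5.4, -0.6, -2.8]
finger_gap: 20.4
```

Call:
{"method": "carry_out", "body": {"increments": [[1,0,0,0.002,0],[1,0,0,0.003,0],[1,0,0,0.003,0]]}}

```text
time: 16.68
eef_pos: [451.5, 0.6, 212.4]
tool_rot: [[0.0, -0.132, -0.991], [0.0, -0.991, 0.132], [-1.0, -0.0, -0.0]]
force: [4.7, 0.2, -2.5]
finger_gap: 20.0
```

Call:
{"method": "carry_out", "body": {"increments": [[1,0,0,0.002,0],[1,0,0,0.003,0],[1,0,0,0.003,0]]}}

```text
time: 16.93
eef_pos: [450.0, 0.8, 212.3]
tool_rot: [[0.0, -0.132, -0.991], [0.0, -0.991, 0.132], [-1.0, -0.0, -0.0]]
force: [5.1, -1.2, -2.4]
finger_gap: 19.8
```

Call:
{"method": "carry_out", "body": {"increments": [[1,0,0,0.002,0],[1,0,0,0.003,0],[1,0,0,0.003,0]]}}

```text
time: 17.18
eef_pos: [448.5, 1.0, 212.3]
tool_rot: [[0.0, -0.132, -0.991], [0.0, -0.991, 0.132], [-1.0, -0.0, -0.0]]
force: [5.4, -1.1, -3.7]
finger_gap: 20.2
```

Call:
{"method": "carry_out", "body": {"increments": [[1,0,0,0.002,0],[1,0,0,0.003,0],[1,0,0,0.003,0]]}}

```text
time: 17.43
eef_pos: [447.7, 1.1, 212.5]
tool_rot: [[0.002, -0.132, -0.991], [0.0, -0.991, 0.132], [-1.0, -0.0, -0.002]]
force: [6.2, -1.8, -2.9]
finger_gap: 20.2
```

Contact: the force is rising and the tool lags. Smaller steps now.

Call:
{"method": "carry_out", "body": {"increments": [[1,0,0,0.001,0],[1,0,0,0.001,0],[1,0,0,0.001,0]]}}

```text
time: 17.68
eef_pos: [447.6, 1.2, 212.5]
tool_rot: [[0.002, -0.132, -0.991], [0.0, -0.991, 0.132], [-1.0, -0.0, -0.002]]
force: [6.4, -1.5, -4.4]
finger_gap: 20.1
```

Call:
{"method": "carry_out", "body": {"increments": [[1,0,0,0.001,0],[1,0,0,0.002,0],[1,0,0,0.002,0]]}}

```text
time: 17.93
eef_pos: [447.4, 1.3, 212.7]
tool_rot: [[0.004, -0.132, -0.991], [0.0, -0.991, 0.132], [-1.0, -0.001, -0.004]]
force: [8.9, -1.0, -4.6]
finger_gap: 20.0
```

Call:
{"method": "carry_out", "body": {"increments": [[1,0,0,0.001,0],[1,0,0,0.002,0],[1,0,0,0.002,0],[1,0,0,0.002,0]]}}

```text
time: 18.27
eef_pos: [447.3, 1.4, 212.8]
tool_rot: [[0.005, -0.132, -0.991], [0.0, -0.991, 0.132], [-1.0, -0.001, -0.005]]
force: [10.3, -2.0, -6.6]
finger_gap: 20.3
```

Call:
{"method": "carry_out", "body": {"increments": [[1,0,0,0.001,0],[1,0,0,0.002,0],[1,0,0,0.002,0],[1,0,0,0.002,0]]}}

```text
time: 18.6
eef_pos: [447.1, 1.5, 212.9]
tool_rot: [[0.007, -0.132, -0.991], [0.0, -0.991, 0.132], [-1.0, -0.001, -0.007]]
force: [11.0, -1.4, -6.4]
finger_gap: 20.4
```

Call:
{"method": "carry_out", "body": {"increments": [[1,0,0,0.001,0],[1,0,0,0.002,0],[1,0,0,0.002,0],[1,0,0,0.002,0]]}}

```text
time: 18.93
eef_pos: [446.9, 1.6, 213.1]
tool_rot: [[0.008, -0.133, -0.991], [0.0, -0.991, 0.133], [-1.0, -0.002, -0.008]]
force: [12.3, -2.1, -7.3]
finger_gap: 20.0
```

Call:
{"method": "carry_out", "body": {"increments": [[1,0,0,0.001,0],[1,0,0,0.002,0],[1,0,0,0.002,0],[1,0,0,0.002,0]]}}

```text
time: 19.27
eef_pos: [446.8, 1.7, 213.2]
tool_rot: [[0.01, -0.133, -0.991], [0.001, -0.991, 0.133], [-1.0, -0.002, -0.01]]
force: [14.1, -1.5, -7.9]
finger_gap: 20.4
```

Call:
{"method": "carry_out", "body": {"increments": [[1,0,0,0.001,0],[1,0,0,0.001,0],[1,0,0,0.001,0],[1,0,0,0.001,0]]}}

```text
time: 19.6
eef_pos: [446.6, 1.7, 213.3]
tool_rot: [[0.011, -0.133, -0.991], [0.001, -0.991, 0.133], [-1.0, -0.002, -0.01]]
force: [14.4, -2.0, -8.6]
finger_gap: 20.2
```

```bash
python3 plan.py did 0 0 0.004 0; for i in 1 2 3 4 5 6 7; do python3 plan.py did 0 0 0.003 0 >/dev/null; done;  python3 plan.py did 0 0 0.012 0; python3 look.py 9 |egrep "\[|bolt" ; python3 meas.py 9 212|egrep "bar|keep"
```

```text
cmd [ 4.5737e+02 -2.1000e-01  2.1230e+02 -7.5700e+00]
cmd [441.02   1.96 212.3   -7.57]
19.6 [446.64   1.69 213.3 ] [14.39 -1.96 -8.59] [-0.37 -1.96 -0.1 ] 20.190300294108045
scene rod [(0.98, array([449.4 ,   3.73, 225.92]))]
scene rod_hook [(0.69, array([683.04, -32.08, 185.34])), (0.16, array([ 412.54, -311.09,    4.02]))]
scene bolt [(0.6, array([678.85, -26.15, 198.79]))]
scene bolt_nose [(0.74, array([610.38, -19.64, 171.71]))]
scene keeper_mouth [(0.49, array([625.9 , -20.  , 168.89])), (0.24, array([ 491.2 , -336.52,    4.75]))]
top rod []
top rod_hook [(0.73, array([379.27, 508.87,   2.26])), (0.53, array([676.63, -32.37, 183.45]))]
top bolt [(0.46, array([670.04, -24.63, 197.48]))]
top bolt_nose [(0.43, array([676.91, -33.25, 187.6 ]))]
top keeper_mouth [(0.61, array([617.95, -15.52, 171.93])), (0.59, array([ 403.6 , -314.1 ,    8.25]))]
scene bar 29 along [671.57 676.59 679.76] across [45.37 69.66 79.79] z [197.21 202.44 206.76]
scene keeper 118 along [571.32 596.33 621.71] across [58.4  69.92 80.14] z [184.1  188.42 192.49]
top bar 39 along [662.45 667.01 671.26] across [45.83 68.08 80.57] z [198.37 203.55 209.07]
top keeper 177 along [563.57 587.8  611.79] across [46.02 69.53 79.9 ] z [183.5  190.35 196.1 ]
```

View pics/scene9c.png

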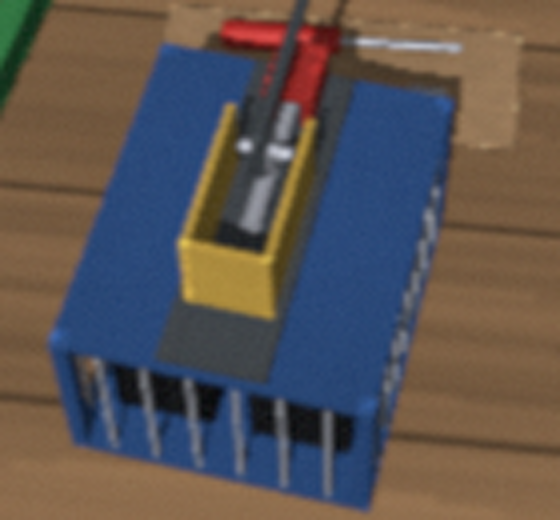

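Bar at 676 along the axis, so the nose is about 10 mm inside the mouth, with 14.5 N on it. One more small nudge to about 15 N, then hold.

Call:
{"method": "carry_out", "body": {"increments": [[1,0,0,0.001,0],[1,0,0,0.001,0],[1,0,0,0.001,0],[1,0,0,0.001,0],[1,0,0,0.001,0],[1,0,0,0.001,0]]}}

```text
time: 20.7
eef_pos: [446.6, 1.7, 213.4]
tool_rot: [[0.011, -0.133, -0.991], [0.001, -0.991, 0.133], [-1.0, -0.002, -0.011]]
force: [15.8, -2.4, -9.9]
finger_gap: 20.2
```

Call:
{"method": "carry_out", "body": {"increments": [[1,0,0,-0.004,0],[1,0,0,-0.009,0],[1,0,0,-0.015,0],[1,0,0,-0.022,0],[1,0,0,-0.03,0],[1,0,0,-0.038,0],[1,0,0,-0.04,0],[1,0,0,-0.04,0]]}}

```text
time: 21.37
eef_pos: [460.1, -0.6, 212.1]
tool_rot: [[-0.001, -0.132, -0.991], [-0.0, -0.991, 0.132], [-1.0, 0.0, 0.001]]
force: [-0.9, -0.4, -1.8]
finger_gap: 20.3
```

```bash
python3 plan.py did 0 0 0.001 0;python3 plan.py did 0 0 -0.04 0;  python3 look.py 10 |egrep "\[|bolt" ; python3 meas.py 10 212
```

```text
cmd [440.52   2.03 212.3   -7.57]
cmd [460.35  -0.61 212.3   -7.57]
21.3667 [460.08  -0.59 212.1 ] [-0.87 -0.37 -1.82] [ 0.03  0.04 -0.01] 20.27461952481587
scene rod [(0.87, array([464.12,   0.45, 225.79])), (0.71, array([ 492.2 , -336.7 ,    2.38]))]
scene rod_hook [(0.88, array([699.07, -32.3 , 182.88]))]
scene bolt [(0.57, array([681.5 , -29.89, 198.59]))]
scene bolt_nose [(0.59, array([611.21, -18.43, 168.49])), (0.4, array([464.93,   2.34, 227.3 ]))]
scene keeper_mouth [(0.73, array([628.14, -20.16, 166.84]))]
top rod [(0.63, array([ 404.94, -311.83,    9.67]))]
top rod_hook [(0.66, array([572.89, 529.19,   1.85]))]
top bolt [(0.65, array([670.98, -26.02, 197.17]))]
top bolt_nose []
top keeper_mouth [(0.78, array([618.96, -16.72, 171.93])), (0.34, array([476.35, 336.83,   0.59]))]
scene rod 201 along [562.11 659.83 769.41] across [31.94 60.08 64.8 ] z [216.37 229.63 234.05]
scene rod far 44 along [698.41 704.32 775.6 ] across [31.69 45.69 65.25] z [213.06 224.24 232.04]
scene bar 32 along [670.29 677.65 680.92] across [44.51 68.15 79.73] z [194.5  202.16 206.62]
scene yellow 192 along [668.61 752.41 776.88] across [34.54 74.17 92.35] z [217.34 222.46 227.  ]
scene keeper 117 along [570.88 597.41 621.02] across [59.33 70.36 79.92] z [183.64 188.72 192.64]
top rod 235 along [560.39 629.29 692.6 ] across [56.32 60.95 93.17] z [224.73 231.81 237.76]
top bar 41 along [662.81 667.74 672.64] across [45.82 68.1  80.33] z [199.27 204.91 208.6 ]
top yellow 224 along [658.17 734.12 768.35] across [33.75 58.55 91.87] z [217.92 224.89 230.  ]
top keeper 176 along [563.37 587.43 612.05] across [46.   69.4  79.76] z [184.54 189.9  195.79]
```

View pics/scene10c.png

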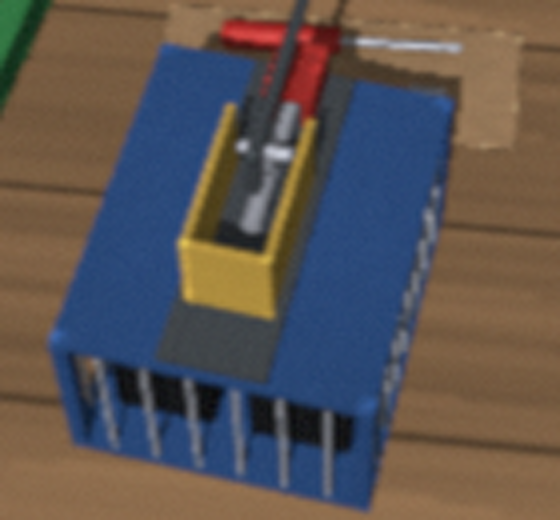

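The bolt stayed seated and the hook hangs free behind the bar. Lifting out.

Call:
{"method": "carry_out", "body": {"increments": [[1,-0.02,0,0,0],[1,-0.05,0,0,0],[1,-0.09,0,0,0],[1,-0.14,0,0,0],[1,-0.19,0,0,0],[1,-0.23,0,0,0],[1,-0.26,0,0,0],[1,-0.26,0,0,0]]}}

```text
time: 22.63
eef_pos: [462.4, -0.4, 345.5]
tool_rot: [[0.007, -0.132, -0.991], [0.0, -0.991, 0.132], [-1.0, -0.001, -0.007]]
force: [0.4, -0.4, -1.8]
finger_gap: 20.4
```

```bash
python3 plan.py did -0.26 0 0 0 474.4 250 350 4
```

```text
cmd [460.35  -0.61 342.3   -7.57]
shift units [-0.015 -0.501  0.038] turn -0.1286 rows 6.0220528485298175
```

Call:
{"method": "carry_out", "body": {"increments": [[1,-0.015,-0.06,0.004,-0.015],[1,-0.015,-0.13,0.01,-0.03],[1,-0.015,-0.21,0.016,-0.05],[1,-0.015,-0.29,0.022,-0.07],[1,-0.015,-0.37,0.028,-0.09],[1,-0.015,-0.44,0.034,-0.11],[1,-0.015,-0.49,0.038,-0.129],[1,-0.015,-0.5,0.038,-0.129]]}}

```text
time: 23.3
eef_pos: [472.9, 256.1, 348.5]
tool_rot: [[-0.002, 0.08, -0.997], [0.004, -0.997, -0.08], [-1.0, -0.004, 0.002]]
force: [0.3, 0.5, -2.5]
finger_gap: 20.0
```

```bash
python3 plan.py did -0.015 -0.5 0.038 -0.129 474.4 336.6 220 7.8
```

```text
cmd [474.45 249.72 349.8    4.04]
shift units [ 0.26  -0.173 -0.012] turn -0.0418 rows 3.7457188640107826
```

Call:
{"method": "carry_out", "body": {"increments": [[1,0.02,-0.06,-0.004,-0.01],[1,0.06,-0.12,-0.008,-0.025],[1,0.11,-0.173,-0.012,-0.042],[1,0.17,-0.173,-0.012,-0.042],[1,0.22,-0.173,-0.012,-0.042],[1,0.26,-0.173,-0.012,-0.042],[1,0.26,-0.173,-0.012,-0.042],[1,0.26,-0.173,-0.012,-0.042]]}}

```text
time: 23.97
eef_pos: [473.5, 334.9, 218.0]
tool_rot: [[-0.003, 0.135, -0.991], [-0.003, -0.991, -0.135], [-1.0, 0.002, 0.004]]
force: [-0.1, 0.7, -1.6]
finger_gap: 20.3
```

Call:
{"method": "carry_out", "body": {"increments": [[1,0,0,0,0],[1,0,0,0,0],[1,0,0,0,0]]}}

```text
time: 24.22
eef_pos: [475.3, 337.0, 221.4]
tool_rot: [[0.003, 0.136, -0.991], [0.002, -0.991, -0.136], [-1.0, -0.002, -0.003]]
force: [0.2, 0.1, -2.1]
finger_gap: 20.5
```

```bash
python3 plan.py did 0.26 -0.173 -0.012 -0.042; python3 - <<'E'
from h import *
s=ctrl.get_state();print(s['time'],s['eef_pos'],np.array(s["force"]),s["finger_gap"])
u=np.array([np.cos(np.radians(7.8)),np.sin(np.radians(7.8))]);n=np.array([-u[1],u[0]])
for c in ["scene","top"]:
    im=snap(c,f"pics/{c}11.png"); W=cloud(im); hsv=cv2.cvtColor(im["image"],cv2.COLOR_RGB2HSV)
    for q in ["rod","rod_hook","rack"]:
        print(c,q,[(round(r["conf"],2),w(im,r["centre"])) for r in imaging.place_of(c,q)[:1]])
    x,y,zz=W[...,0],W[...,1],W[...,2]
    m=(x>560)&(x<760)&(np.abs(y-360)<40)&(zz>190)&(zz<260)
    P=W[m]; a=P[:,:2]@u;b=P[:,:2]@n; f=np.polyfit(a,b,1); g=np.polyfit(a,P[:,2],1)
    print(c,"rod along max",np.percentile(a,99),"heading",7.8+np.degrees(f[0]),"across at 600",np.polyval(f,600),"z@600",np.polyval(g,600),"pitch",np.degrees(g[0]))
    z0=np.load(f"{c}0.npz");W0=z0["W"];x,y,zz=W0[...,0],W0[...,1],W0[...,2]
    m=(x>545)&(x<760)&(np.abs(y-360)<40)&(zz>75)&(zz<100)
    P=W0[m]; a=P[:,:2]@u;b=P[:,:2]@n; k=(a<650)|(np.abs(b-np.median(b))<8); f=np.polyfit(a[k],b[k],1)
    print(c,"orig  along max",np.percentile(a,99),"heading",7.8+np.degrees(f[0]),"across at 600",np.polyval(f,600))
    a=im["image"][:,:,::-1]; b=a[190:330,380:500] if c=="scene" else a[150:290,120:240]
    cv2.imwrite(f"pics/{c}11c.png",cv2.resize(b,None,fx=4,fy=4,interpolation=cv2.INTER_CUBIC))
E
```

```text
cmd [474.34 336.42 219.8    7.82]
24.2167 [475.28 336.98 221.42] [ 0.23  0.09 -2.06] 20.522405783112227
scene rod [(0.78, array([481.48, 337.26, 235.89]))]
scene rod_hook [(0.74, array([713.16, 369.  , 198.43]))]
scene rack [(0.58, array([482.99, 336.63,   0.55]))]
scene rod along max 764.4651889706657 heading 7.833780692087203 across at 600 266.9545244632139 z@600 245.05857055431048 pitch -5.1992263840948665
scene orig  along max 763.7752909943184 heading 7.964831434542262 across at 600 267.04343352617093
top rod [(0.9, array([470.25, 331.96, 238.44]))]
top rod_hook [(0.57, array([705.83, 364.7 , 193.36]))]
top rack [(0.74, array([476.49, 337.25,  -0.49]))]
top rod along max 753.819118399323 heading 7.707004562448968 across at 600 268.3559427230476 z@600 243.97039391759085 pitch -3.641567814611089
top orig  along max 752.4992540833063 heading 7.619181078869377 across at 600 269.5497481930846
```

View pics/scene11c.png

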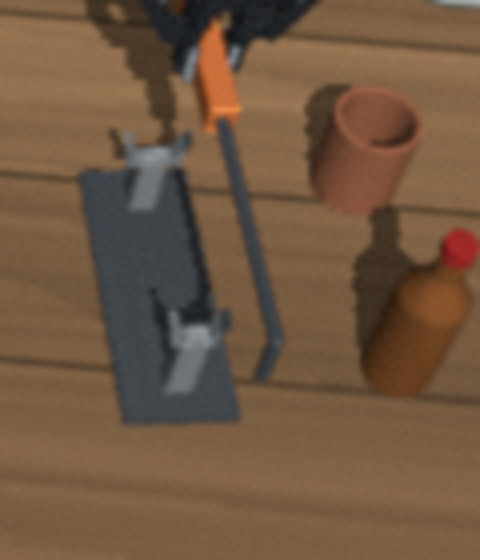

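The rod lines up with its original place in both cameras to within about 1 mm. Lowering it into the rack.

Call:
{"method": "carry_out", "body": {"increments": [[1,0.03,0,0,0],[1,0.08,0,0,0],[1,0.13,0,0,0],[1,0.17,0,0,0],[1,0.2,0,0,0],[1,0.22,0,0,0],[1,0.23,0,0,0],[1,0.23,0,0,0]]}}

```text
time: 25.28
eef_pos: [474.0, 336.2, 103.9]
tool_rot: [[-0.001, 0.136, -0.991], [-0.001, -0.991, -0.136], [-1.0, 0.001, 0.001]]
force: [0.2, -0.4, -3.1]
finger_gap: 20.1
```

Call:
{"method": "carry_out", "body": {"increments": [[1,0.012,0,0,0],[1,0.024,0,0,0],[1,0.036,0,0,0],[1,0.048,0,0,0],[1,0.058,0,0,0],[1,0.066,0,0,0],[1,0.072,0,0,0],[1,0.072,0,0,0]]}}

```text
time: 25.95
eef_pos: [474.3, 336.5, 68.9]
tool_rot: [[-0.0, 0.136, -0.991], [-0.0, -0.991, -0.136], [-1.0, 0.0, 0.0]]
force: [-1.0, -1.3, -1.5]
finger_gap: 20.7
```

```bash
python3 plan.py did 0.23 0 0 0;python3 plan.py did 0.072 0 0 0; python3 -c "
from h import *
s=ctrl.get_state();print(s['time'],np.array(s['eef_pos']),np.array(s['force']),np.array(s['torque']))
for c in ['scene','top']:
    im=snap(c,f'pics/{c}12.png'); a=im['image'][:,:,::-1]; b=a[190:330,380:500] if c=='scene' else a[150:290,120:240]
    cv2.imwrite(f'pics/{c}12c.png',cv2.resize(b,None,fx=4,fy=4,interpolation=cv2.INTER_CUBIC))
"
```

```text
cmd [474.34 336.42 104.8    7.82]
cmd [474.34 336.42  68.8    7.82]
25.95 [474.27 336.46  68.85] [-1.   -1.34 -1.49] [-0.05  0.06  0.01]
```

View pics/scene12c.png

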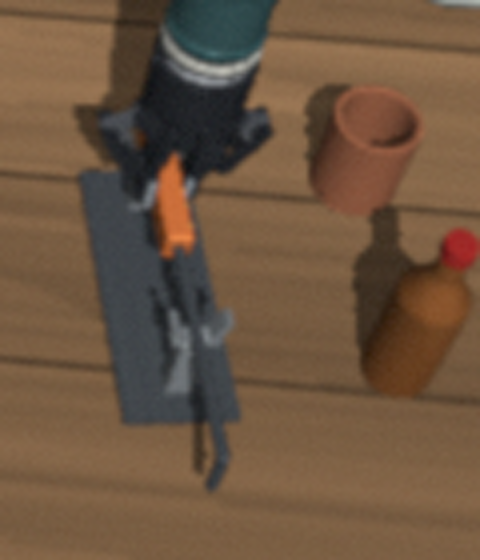

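In the picture the rod sits between the saddle cheeks, hook at crop (218,480), the same as at the start. Last 1–2 mm down, then open.

Call:
{"method": "carry_out", "body": {"increments": [[1,0.001,0,0,0],[1,0.002,0,0,0],[1,0.003,0,0,0],[1,0.003,0,0,0]], "newtons": 60}}

```text
time: 26.38
eef_pos: [474.4, 336.5, 68.7]
tool_rot: [[0.001, 0.136, -0.991], [-0.0, -0.991, -0.136], [-1.0, 0.0, -0.001]]
force: [-2.7, -2.1, 10.4]
finger_gap: 20.2
```

Call:
{"method": "carry_out", "body": {"increments": [[0.45,0,0,0,0],[0.4,0,0,0,0],[0.3,0,0,0,0],[0.1,0,0,0,0],[-0.2,0,0,0,0],[-0.6,0,0,0,0],[-1,0,0,0,0],[-1,0,0,0,0]]}}

```text
time: 27.05
eef_pos: [474.3, 336.4, 67.2]
tool_rot: [[-0.0, 0.136, -0.991], [-0.0, -0.991, -0.136], [-1.0, 0.0, 0.0]]
force: [-0.6, -0.6, -0.5]
finger_gap: 83.7
```

Call:
{"method": "carry_out", "body": {"increments": [[-1,-0.03,0,0,0],[-1,-0.08,0,0,0],[-1,-0.15,0,0,0],[-1,-0.22,0,0,0],[-1,-0.3,0,0,0],[-1,-0.37,0,0,0],[-1,-0.42,0,0,0],[-1,-0.44,0,0,0]]}}

```text
time: 27.72
eef_pos: [475.9, 338.0, 291.9]
tool_rot: [[0.006, 0.136, -0.991], [0.005, -0.991, -0.136], [-1.0, -0.004, -0.007]]
force: [-0.1, 0.6, 0.6]
finger_gap: 85.2
```

Call:
{"method": "carry_out", "body": {"increments": [[-1,0,-0.05,0,0],[-1,0,-0.12,0,0],[-1,0,-0.2,0,0],[-1,0,-0.27,0,0],[-1,0,-0.3,0,0],[-1,0,-0.3,0,0],[-1,0,-0.3,0,0],[-1,0,-0.3,0,0]]}}

```text
time: 28.38
eef_pos: [454.6, 482.7, 286.2]
tool_rot: [[-0.001, 0.134, -0.991], [-0.003, -0.991, -0.134], [-1.0, 0.003, 0.001]]
force: [0.6, -0.5, -0.1]
finger_gap: 85.4
```

```bash
python3 look.py 13; python3 meas.py 13 400; python3 - <<'E'
from h import *
for c in ["scene","top"]:
    a=cv2.imread(f"pics/{c}13.png"); b=a[190:330,380:500] if c=="scene" else a[150:310,120:240]
    cv2.imwrite(f"pics/{c}13r.png",cv2.resize(b,None,fx=3.5,fy=3.5,interpolation=cv2.INTER_CUBIC))
    a=np.load(f"{c}0.npz")["img"].astype(int);b=np.load(f"{c}13.npz")["img"].astype(int)
    d=(np.abs(a-b).max(2)>50).astype(np.uint8); n,_,st,_=cv2.connectedComponentsWithStats(d)
    print(c,[tuple(s) for s in st[1:] if s[4]>12])
E
```

```text
28.3833 [454.58 482.68 286.17] [ 0.65 -0.54 -0.13] [-0.   -0.08  0.04] 85.3602160683505
scene rod [(0.9, array([477.66, 333.97,  82.02])), (0.72, array([700.92, -31.22,  -2.32]))]
scene rod_hook [(0.82, array([713.32, 367.66,  39.94])), (0.19, array([ 370.77, -513.04,   -0.52]))]
scene bolt [(0.45, array([681.57, -28.88, 199.34]))]
scene bolt_nose [(0.56, array([613.58, -20.09, 169.72]))]
scene keeper_mouth [(0.72, array([575.16, 526.9 ,  -0.97])), (0.58, array([626.69, -18.32, 171.68]))]
top rod [(0.74, array([471.72, 337.62,  86.11])), (0.46, array([ 453.2 , -311.22,    2.66]))]
top rod_hook []
top bolt [(0.83, array([672.32, -23.43, 197.79])), (0.46, array([ 403.54, -311.93,    9.59]))]
top bolt_nose [(0.8, array([609.26, -13.85, 173.78])), (0.52, array([ 452.99, -308.1 ,    1.99]))]
top keeper_mouth [(0.62, array([620.34, -16.88, 169.78]))]
scene bar 54 along [671.59 677.8  682.03] across [44.76 62.88 79.65] z [195.98 202.29 205.79]
scene yellow 198 along [668.34 748.31 776.99] across [34.8  71.77 92.28] z [217.29 222.84 227.77]
scene keeper 191 along [572.09 596.54 621.77] acros
[... 2363 characters left out ...]
8), np.int32(32), np.int32(734)), (np.int32(636), np.int32(346), np.int32(4), np.int32(21), np.int32(36)), (np.int32(627), np.int32(398), np.int32(13), np.int32(35), np.int32(312)), (np.int32(559), np.int32(403), np.int32(7), np.int32(14), np.int32(80)), (np.int32(581), np.int32(409), np.int32(9), np.int32(8), np.int32(39)), (np.int32(352), np.int32(409), np.int32(288), np.int32(71), np.int32(8623)), (np.int32(290), np.int32(433), np.int32(10), np.int32(17), np.int32(47)), (np.int32(627), np.int32(438), np.int32(13), np.int32(26), np.int32(229)), (np.int32(277), np.int32(451), np.int32(6), np.int32(11), np.int32(34)), (np.int32(292), np.int32(457), np.int32(21), np.int32(20), np.int32(139))]
```

View pics/scene13.png

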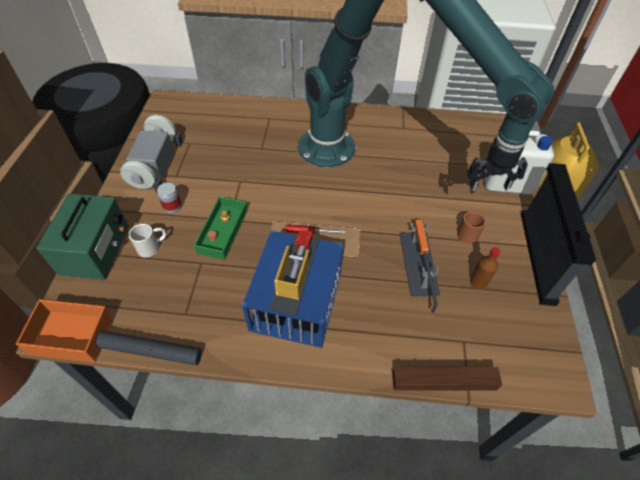

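View pics/top13.png

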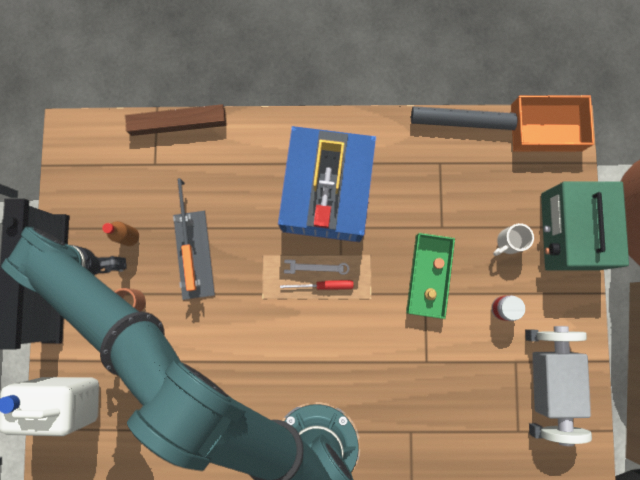

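View pics/scene13r.png

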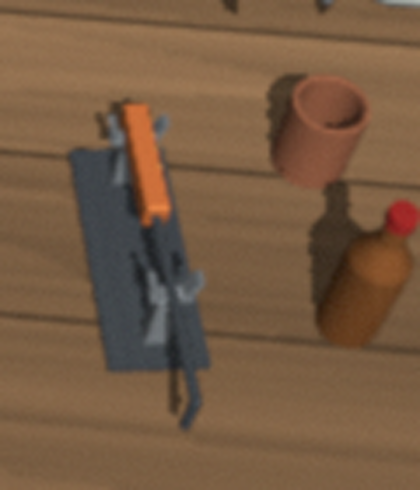

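All as wanted. I'll move the arm slightly away from the things at the left edge, settle, and check once more before handing in.

Call:
{"method": "carry_out", "body": {"increments": [[-1,-0.02,0.03,0,0],[-1,-0.05,0.06,0,0],[-1,-0.08,0.09,0,0],[-1,-0.1,0.1,0,0],[-1,-0.1,0.1,0,0],[-1,-0.1,0.1,0,0],[-1,-0.1,0.1,0,0],[-1,-0.1,0.1,0,0]]}}

```text
time: 29.65
eef_pos: [459.8, 436.0, 336.3]
tool_rot: [[-0.002, 0.137, -0.991], [-0.001, -0.991, -0.137], [-1.0, 0.0, 0.002]]
force: [0.4, -0.2, 0.0]
finger_gap: 85.4
```

```bash
python3 look.py 14|egrep "\[|bolt"; python3 meas.py 14 400|grep bar; python3 -c "
from rig import ctrl
s=ctrl.get_state();print(s['time'],s['force'],s['joint_velocities']);print(ctrl.job_done())"
```

```text
29.65 [459.84 436.   336.32] [ 0.38 -0.23  0.04] [-0.03  0.02  0.  ] 85.42145420555714
scene rod [(0.95, array([478.24, 337.25,  82.6 ]))]
scene rod_hook [(0.63, array([710.77, 369.89,  42.55])), (0.38, array([610.1 , -20.84, 166.  ]))]
scene bolt [(0.73, array([679.06, -27.33, 198.23]))]
scene bolt_nose [(0.67, array([610.23, -21.35, 169.94])), (0.31, array([431.29,  -0.4 ,  -1.25]))]
scene keeper_mouth [(0.72, array([629.38, -20.64, 168.58]))]
top rod [(0.77, array([471.39, 335.95,  84.73]))]
top rod_hook [(0.86, array([708.54, 367.33,  43.14]))]
top bolt [(0.7, array([673.28, -24.43, 197.39]))]
top bolt_nose [(0.67, array([606.9 , -16.5 , 176.46]))]
top keeper_mouth [(0.53, array([617.21, -18.61, 171.37])), (0.47, array([ 404.07, -314.65,    5.37]))]
scene bar 56 along [671.31 678.16 682.11] across [44.83 62.08 79.7 ] z [193.96 201.88 207.38]
top bar 60 along [663.03 667.15 673.02] across [45.93 62.81 80.23] z [196.97 203.53 210.5 ]
30.25 [ 0.45035616 -0.21384956 -0.43496652] [ 0.10359386 -0.03628324  0.02154255 -0.03190623  0.05518143 -0.01821888
 -0.04826526]
the job is handed in; nothing more can be done
None
```

The bolt is pulled home onto the buffer inside the keeper. The rod is back in its rack and let go, and I handed the job in at 30.3 s of the 72 s allowed.

**The pull:** The bolt slid at about 5 N. It met the buffer about 10 mm inside the keeper mouth, and I held it there at a measured 15.9 N along the bolt. During that hold the sensor also showed about 10 N downward. Only about 2 N of that is the rod's weight, and I did not find the cause. Taken together, the reading was close to 19 N.

**Last checks:**
- **Bolt:** the crossbar stayed within about 1 mm of its pulled position after release. That matches a small spring-back, which I could not measure as a remaining force.
- **Rod:** both cameras show it lying in the rack at its starting pose.
- **Other things:** none of the other objects showed any change between the first and last pictures. The gripper was open and the wrist force about zero.

**Disagreement:** the two cameras differed by 8–10 mm in x, more than the stated 2 mm. I allowed for it by comparing the gripper, rod and bolt within the same picture.

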